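Ballast a microscope isolation platform to its float mark

TASK

Get the microscope's sprung isolation platform floating at its mark. Take the mounting plate out of the rack, lay it flat on the bench and let go, then take it by its long sides and set it gently on the platform's black seat, centred and running lengthwise along it; then set ballast blocks gently, one by one, on the plate, standing on their bases, until the platform's pointer has sunk between the two prongs of the fork, and leave any blocks you do not need standing on the bench.

Things in the scene. Friction and masses are not known exactly. Their poses are not given: they have to be found in the camera images.
- plate: aluminium mounting plate 150 x 50 x 12 mm, 0.24 kg. Origin at its centre; x along the 150 mm length, y through the 12 mm thickness, z along the 50 mm width. At the start it stands on a long edge in the rack (z up, centre 31 mm above the bench), so only its upper 32 mm is clear of the rack. Either face may be up when it lies flat.
- rack: fixed grey plate rack on the bench: base 70 x 120 mm, 6 mm thick, with two upright walls 6 mm thick and 120 mm long along its y, rising to 24 mm above the bench, and a 14 mm slot between them in which the plate stands, length along the rack's y. Origin: centre of its underside.
- seat (a point): centre of the top face of the seat, a black rubber block 40 mm (its x) by 120 mm (its y, the lengthwise direction) and 14 mm high in the middle of the platform, an aluminium plate 110 x 160 x 8 mm. z is up. The unladen seat top is 152 mm above the bench; it sinks straight down with the platform (no tilting).
- isolator: the fixed base under the platform: a white housing 130 (x) x 190 (y) x 50 mm high, with an upright white gauge board 50 mm wide and 8 mm thick, reaching 170 mm above the bench, 130 mm from the centre towards its -y. Origin: centre of its underside; same axes as the seat.
- platform (a joint): how far the sprung platform has sunk, in m: 0 unladen, stop at 0.074. Spring 210 N/m, well damped (settles in about 1 s): the mounting plate sinks it about 11 mm, each ballast block about 14 mm more.
- pointer (a point): tip of the thin dark pointer rod (4 mm diameter) that sticks out of the platform's -y end, in front of the gauge board; it sinks with the platform, from 134 mm above the bench when unladen.
- mark (a point): the float mark: the point midway between the two horizontal steel prongs of the fork on the gauge board. The prongs' inner faces are 11.5 mm above and 11.5 mm below it, so the pointer is between the prongs within 9.5 mm of this height. The fork is fixed, at a height that differs between starts (90 to 106 mm); it takes one or two blocks.
- ballast0: one of three alike steel ballast blocks: base 60 (x) x 32 (y) x 16 mm high, with an upright round knob 16 mm in diameter from 16 to 54 mm height at its centre; 0.30 kg, give or take a tenth. Origin: centre of its underside. They fit side by side on the plate, their 60 mm across it, 46 mm apart.
- ballast1: one of three alike steel ballast blocks: base 60 (x) x 32 (y) x 16 mm high, with an upright round knob 16 mm in diameter from 16 to 54 mm height at its centre; 0.30 kg, give or take a tenth. Origin: centre of its underside. They fit side by side on the plate, their 60 mm across it, 46 mm apart.
- ballast2: one of three alike steel ballast blocks: base 60 (x) x 32 (y) x 16 mm high, with an upright round knob 16 mm in diameter from 16 to 54 mm height at its centre; 0.30 kg, give or take a tenth. Origin: centre of its underside. They fit side by side on the plate, their 60 mm across it, 46 mm apart.
- beaker: glass beaker, 66 mm in diameter, 85 mm high; a bystander, leave it alone. Origin: centre of its underside.
- slidebox: grey slide box 80 x 100 x 32 mm; a bystander, leave it alone. Origin: centre of its underside.
- dish: closed petri dish, 92 mm in diameter, 16 mm high; a bystander, leave it alone. Origin: centre of its underside.

How it is judged:
By the outcome, as a careful person would: the job done as asked, in the order asked, and still so for the second after the job is handed in, with the robot touching nothing.
It also fails if it takes over 72 s, if anything falls off the work surface, if the arm or the gripper's body presses on something with over 40 N, if the wrist force passes 120 N, or if a joint passes its speed limit or range.

ROBOT

A 6-joint arm with a two-finger parallel gripper is mounted at the origin on the work surface. World frame = base frame: x ahead of the robot, y to its left, z up, the work surface at z = 0. Lengths are in m, angles in rad, forces in N, time in s.
With the tool pointing down it reaches from about 0.35 to 0.975 m from the base axis. Payload 4.9 kg.
Tool frame: the origin (TCP) lies between the finger pads; the fingertips stand 17 mm ahead of it and the grasp point (between the pads) lies 2 mm behind it; z points along the fingers, y is the direction in which the jaws open and shut (so a half turn about z gives the same grasp; the last joint's range is limited). The gripper opens to 85 mm and grips with 20 to 120 N. Pads are 22 mm wide; open, the fingers measure 114 mm over their backs; the gripper's body (76 mm by 85 mm) begins 54 mm behind the grasp point. The pads swing forward as they close: fully open they stand 13 mm farther back than shut.
Start: joints at [1.219, 0.053, 1.613, -0, 1.476, -0.119], TCP at [0.144, 0.608, 0.214] pointing down, gripper open.
Joint ranges: [-3.01, 3.01], [-1.01, 2.22], [0.06, 2.58], [-1.02, 4.17], [0.09, 2.62], [-3.14, 3.14]. Speed limits (rad/s): [2.57, 2.57, 3.14, 3.14, 3.14, 3.14].

INTERFACE

Orientations are given as a unit quaternion [w, x, y, z].
In Python, from plant import state, grab_frame, camera_model, job_done, find_in, silhouettes, landmark_of gives the robot as it stands.
- The arm moves only by the shell command python3 -m crank 'ROWS'. ROWS is JSON, a list of rows, each an object with "angular": the turn, a rotation vector about the tool's x, y, z each as a share of 5 degrees, from -1 to 1, a list of three; "delta_pos": the shift along the tool's x, y, z each as a share of 3 cm, from -1 to 1, a list of three; "gripper": the opening, from 0 (shut) to 1 (fully open). In form: [{"angular": [ax, ay, az], "delta_pos": [tx, ty, tz], "gripper": gripper}, ...]. A call has 1 to 12 rows; each row shifts and turns the commanded pose from where the row before left it, along the tool's axes as they then stand; what a row does not reach is not made up. A row lasts 1/8 s, in which the tool goes at most 62.5 mm and 10.7 degrees, less where a joint would pass 70% of its speed; a pose out of reach is approached as far as the arm can. A call with a number of a shift or a turn outside -1 to 1 is refused whole. A call with a gripper value outside its range is refused whole. The fingers move at their own pace and stop on an object; the grip force is fixed at half the most. Time passes only in rows, so rows that do not move let the fingers close. It gives the time, the measured TCP pose, the force and the opening at its end, in the units of the state.
- state(): the state, without advancing time (a new reading comes with each control period).
- grab_frame(name): name is "scene" or "top" or "wrist"; returns the picture (400x640x3 uint8, red, green, blue); there is no depth.
- camera_model(name): a dict with "camera_matrix" (3x3 intrinsics, pixels), "dist_coeffs" ([k1, k2, p1, p2, k3] as OpenCV has them; the pictures are not rectified), "rvec" (rotation vector, rad) and "tvec" (3), from world to camera coordinates, as OpenCV has them; the wrist camera has in their place "mount" (4x4, takes a point from camera to tool coordinates, whose origin is the TCP and whose axes are the flange's). Camera axes: x right, y down, z forward; pixel columns grow to the right and rows downward; lengths in m; the calibration is good to about 2 mm. A picture is of the moment at which its call begins: read the wrist's pose just before it. camera_model takes no time and is no camera call.
- job_done(): hands the job in, once; it reports no verdict.
Trained networks look in the newest picture that a camera, given by its name, has taken for a name from the list of things; names that differ only in an ending like _2 or _b are one class to them, and where a whole thing is asked for, a point or a joint stands for the part that bears it (a point fixed in the world has none). Each returns a list of dicts, best first, with "conf" (0 to 1); they miss things now and then, are a little off and sometimes report something else, mostly with a low value. They report only what shows in the picture. A call takes as long as a camera call.
- find_in(camera, target): "bbox" ([left, top, right, bottom] in pixels, round what is visible of it).
- silhouettes(camera, target): "mask" (400x640 bool, what is visible of it) and "bbox" ([left, top, right, bottom] in pixels, round what is visible of it).
- landmark_of(camera, target): "pixel" ([column, row] in pixels: a listed point, or the origin of a listed thing).
The state is a dict: "time": time; "joint_pos": joint angles; "joint_vel": joint speeds; "joint_efforts": joint torques, N m; "tool_pos": TCP position; "tool_rot": TCP orientation; "contact_force": force on the tool from outside, world axes, zero at the start; "ft_torque": the same for the moment, N m; "gripper_width": opening from 0.0 (shut) to 1.0 (fully open).
Only numpy, scipy, OpenCV 4.12 (cv2) and the standard library are available. Lean on these libraries where they do the work, as an engineer would, in place of code of your own. Each camera call takes 0.05 s, during which the arm holds its last target.

## Working session

There is one attempt and no reset: what is moved stays moved. The work goes in short steps, Python scripts to look and compute and a shell command to move; the robot and the scene stay as the last step left them, time stands still between calls to the robot, and variables do not carry over. Pictures are saved under pics/ and viewed, and the job is handed in when it is done.

```bash
ls; mkdir -p pics; python3 - <<'E'
from plant import *
import cv2,numpy as np
s=state();print(s)
for c in ("scene","top","wrist"):
    f=grab_frame(c);cv2.imwrite(f"pics/{c}0.png",f[:,:,::-1])
    print(c,camera_model(c))
E
```

```text
pics
{'time': 0.0, 'joint_pos': array([ 1.21902482e+00,  5.33415097e-02,  1.61425496e+00, -3.60199856e-06,
        1.47600876e+00, -1.19017773e-01]), 'joint_vel': array([-0.00138469,  0.00048428,  0.00026237,  0.00139684, -0.00187083,
       -0.00081948]), 'joint_efforts': array([-3.02253262e-03, -3.93700111e+01, -3.70169699e+01, -3.91071553e-04,
        7.39225798e-03,  2.38293080e-05]), 'tool_pos': array([0.14394954, 0.60753633, 0.21299589]), 'tool_rot': array([-2.32950060e-04,  1.16114122e-01,  9.93235369e-01, -9.78955387e-04]), 'contact_force': array([ 0.34756428,  0.11796712, -0.04287962]), 'ft_torque': array([ 0.00283679, -0.02274234, -0.001786  ]), 'gripper_width': 1.0028626573962083}
scene {'camera_matrix': array([[517.34594842,   0.        , 325.70798647],
       [  0.        , 517.34594842, 204.4781304 ],
       [  0.        ,   0.        ,   1.        ]]), 'dist_coeffs': array([-0.15454061,  0.        ,  0.        ,  0.        ,  0.        ]), 'rvec': array([ 2.46803649,  0.85302682, -0.25034435]), 'tvec': array([-0.43592212, -0.29126604,  1.58971434])}
top {'camera_matrix
[... 277 characters left out ...]
.19639223,  0.0705773 ]), 'tvec': array([-0.01208456,  0.60812688,  0.97254184])}
wrist {'camera_matrix': array([[333.31286214,   0.        , 325.03022892],
       [  0.        , 333.31286214, 193.31488061],
       [  0.        ,   0.        ,   1.        ]]), 'dist_coeffs': array([-0.04859533,  0.        ,  0.        ,  0.        ,  0.        ]), 'mount': array([[ 1.69161732e-03, -9.52349687e-01, -3.05003628e-01,
         7.86606104e-02],
       [ 9.99998067e-01,  1.30528613e-03,  1.47055699e-03,
        -7.60200584e-04],
       [-1.00236748e-03, -3.05005526e-01,  9.52350054e-01,
        -1.59270521e-01],
       [ 0.00000000e+00,  0.00000000e+00,  0.00000000e+00,
         1.00000000e+00]])}
```

View pics/scene0.png

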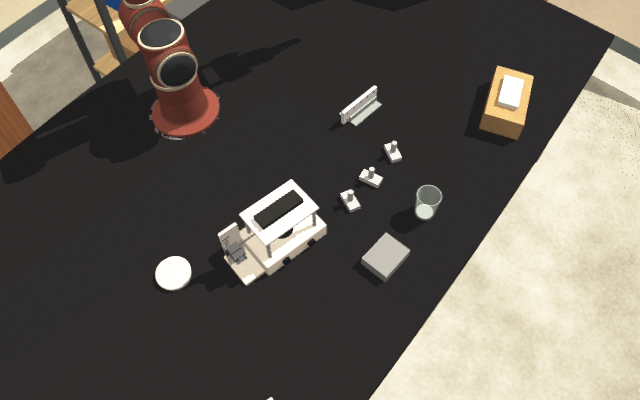

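View pics/top0.png

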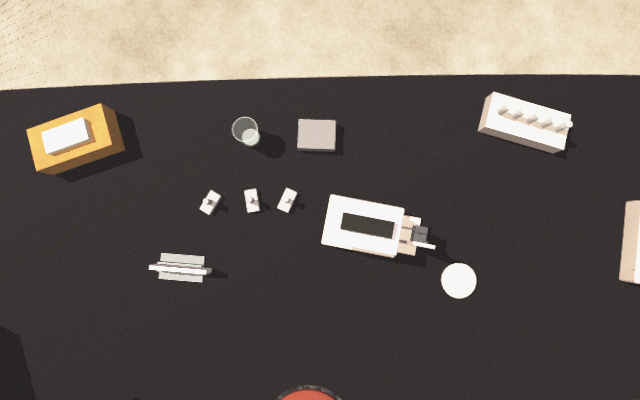

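View pics/wrist0.png

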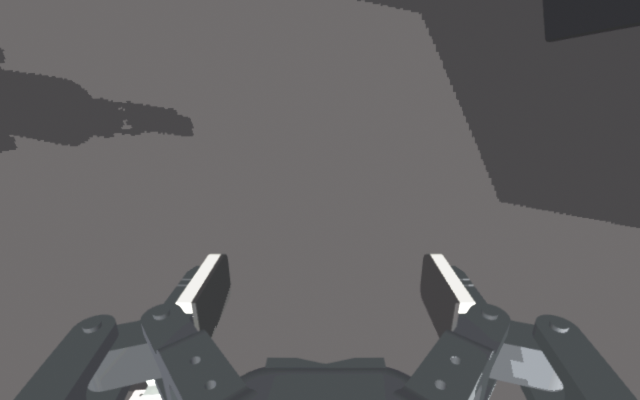

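```bash
cat > h.py <<'E'
import numpy as np,cv2
from plant import *
from scipy.spatial.transform import Rotation as R
from scipy.optimize import least_squares
def cam(c,st=None):
    m=camera_model(c)
    K,d=m["camera_matrix"],m["dist_coeffs"]
    if "mount" in m:
        M=m["mount"];q=st["tool_rot"];Rt=R.from_quat([q[1],q[2],q[3],q[0]]).as_matrix()
        Rw=Rt@M[:3,:3];C=Rt@M[:3,3]+st["tool_pos"]
        Rm=Rw.T;t=-Rm@C
    else:
        Rm=cv2.Rodrigues(m["rvec"])[0];t=m["tvec"];C=-Rm.T@t
    return K,d,Rm,t,C
def ray(c,px,st=None):
    K,d,Rm,t,C=cam(c,st)
    u=cv2.undistortPoints(np.array(px,float).reshape(-1,1,2),K,d).reshape(-1,2)
    v=np.c_[u,np.ones(len(u))]@Rm
    return C,v
def atz(c,px,z,st=None):
    C,v=ray(c,px,st);return C+v*((z-C[2])/v[:,2])[:,None]
def proj(c,P,st=None):
    K,d,Rm,t,C=cam(c,st)
    return cv2.projectPoints(np.array(P,float).reshape(-1,1,3),cv2.Rodrigues(Rm)[0],t,K,d)[0].reshape(-1,2)
def tri(obs):
    A=np.zeros((3,3));b=np.zeros(3)
    for C,v in obs:
        v=v/np.linalg.norm(v);Pm=np.eye(3)-np.outer(v,v);A+=Pm;b+=Pm@C
    return np.linalg.solve(A,b)
E
cat > a.py <<'E'
from h import *
for n in ["plate","rack","seat","isolator","pointer","mark","ballast0","beaker","slidebox","dish"]:
    for c in ("top","scene"):
        L=landmark_of(c,n)
        print(n,c,[(np.round(l["conf"],2),np.round(l["pixel"],1).tolist()) for l in L[:5]])
E
python3 a.py
```

```text
plate top [(np.float64(0.86), [179.6, 265.9])]
plate scene [(np.float64(0.61), [356.4, 104.1])]
rack top [(np.float64(0.63), [180.7, 268.4]), (np.float64(0.36), [455.5, 277.4])]
rack scene [(np.float64(0.7), [359.7, 111.5])]
seat top [(np.float64(0.66), [365.1, 222.4]), (np.float64(0.4), [455.7, 277.1])]
seat scene [(np.float64(0.59), [357.2, 103.0]), (np.float64(0.58), [276.9, 204.9])]
isolator top [(np.float64(0.87), [356.8, 226.6])]
isolator scene [(np.float64(0.59), [285.5, 238.2]), (np.float64(0.24), [383.5, 257.0])]
pointer top [(np.float64(0.7), [420.6, 228.9])]
pointer scene [(np.float64(0.59), [239.1, 244.8])]
mark top [(np.float64(0.57), [414.6, 229.3])]
mark scene [(np.float64(0.59), [244.9, 252.3])]
ballast0 top [(np.float64(0.68), [250.7, 202.0]), (np.float64(0.53), [211.0, 202.7]), (np.float64(0.53), [287.7, 197.5]), (np.float64(0.37), [177.8, 264.1])]
ballast0 scene [(np.float64(0.69), [348.7, 201.5]), (np.float64(0.58), [393.2, 153.8])]
beaker top [(np.float64(0.66), [250.3, 135.6])]
beaker scene [(np.float64(0.86), [423.0, 209.0])]
slidebox top [(np.float64(0.89), [313.3, 136.4])]
slidebox scene [(np.float64(0.87), [387.1, 261.3])]
dish top [(np.float64(0.69), [456.6, 276.0])]
dish scene [(np.float64(0.68), [424.9, 211.4]), (np.float64(0.57), [177.7, 275.1])]
```

```bash
python3 - <<'E'
from h import *
T=lambda a,z:atz("top",[a],z)[0].round(4)
S=lambda a,z:atz("scene",[a],z)[0].round(4)
print("camC",cam("top")[4],cam("scene")[4])
for n,z,a,b in [("plate",.031,(179.6,265.9),(356.4,104.1)),("rack",0,(180.7,268.4),(359.7,111.5)),("seat",.152,(365.1,222.4),(276.9,204.9)),("iso",0,(356.8,226.6),(285.5,238.2)),("pointer",.134,(420.6,228.9),(239.1,244.8)),("mark",.098,(414.6,229.3),(244.9,252.3)),("b1",0,(250.7,202),None),("b0",0,(211,202.7),(393.2,153.8)),("b2",0,(287.7,197.5),(348.7,201.5)),("beaker",0,(250.3,135.6),(423,209)),("box",0,(313.3,136.4),(387,261.3)),("dish",0,(456.6,276),(177.7,275))]:
    print(n,T(a,z),S(b,z) if b else "", tri([(r[0],r[1][0]) for r in (ray("top",[a]),ray("scene",[b]))]).round(4) if b else "")
for n,x0,y0,x1,y1 in [("t",140,170,300,290)]:
    f=cv2.imread("pics/top0.png")[y0:y1,x0:x1];cv2.imwrite("pics/c1.png",cv2.resize(f,None,fx=5,fy=5,interpolation=cv2.INTER_CUBIC))
f=cv2.imread("pics/top0.png")[180:270,315:445];cv2.imwrite("pics/c2.png",cv2.resize(f,None,fx=6,fy=6,interpolation=cv2.INTER_CUBIC))
f=cv2.imread("pics/scene0.png")[170:290,210:340];cv2.imwrite("pics/c3.png",cv2.resize(f,None,fx=5,fy=5,interpolation=cv2.INTER_CUBIC))
E
```

```text
camC [ 0.52787453 -0.03929779  1.01764736] [ 1.01793302 -0.57443152  1.19828899]
plate [0.437  0.3278 0.031 ] [0.4194 0.3226 0.031 ] [0.4337 0.3145 0.0504]
rack [0.4274 0.3363 0.    ] [0.4297 0.328  0.    ] [ 0.4247  0.3393 -0.0127]
seat [ 0.5394 -0.1449  0.152 ] [ 0.5231 -0.1454  0.152 ] [ 0.5347 -0.1474  0.1664]
iso [ 0.5307 -0.1409  0.    ] [ 0.5364 -0.1466  0.    ] [ 0.5309 -0.142  -0.0132]
pointer [ 0.5216 -0.2762  0.134 ] [ 0.5166 -0.2744  0.134 ] [ 0.5207 -0.2754  0.1403]
mark [ 0.5207 -0.2712  0.098 ] [ 0.5243 -0.2703  0.098 ] [ 0.5219 -0.2706  0.0958]
b1 [0.6031 0.1441 0.    ]  
b0 [0.6035 0.2529 0.    ] [0.6027 0.2562 0.    ] [0.6038 0.2522 0.0047]
b2 [0.6131 0.0434 0.    ] [0.5987 0.046  0.    ] [0.6084 0.0389 0.0198]
beaker [0.7864 0.1441 0.    ] [0.7723 0.1512 0.    ] [0.7786 0.1381 0.0247]
box [ 0.7796 -0.0293  0.    ] [ 0.7841 -0.0376  0.    ] [ 0.7822 -0.0301 -0.0145]
dish [ 0.3929 -0.404   0.    ] [ 0.3883 -0.3988  0.    ] [ 0.3942 -0.4003  0.0108]
```

View pics/c1.png

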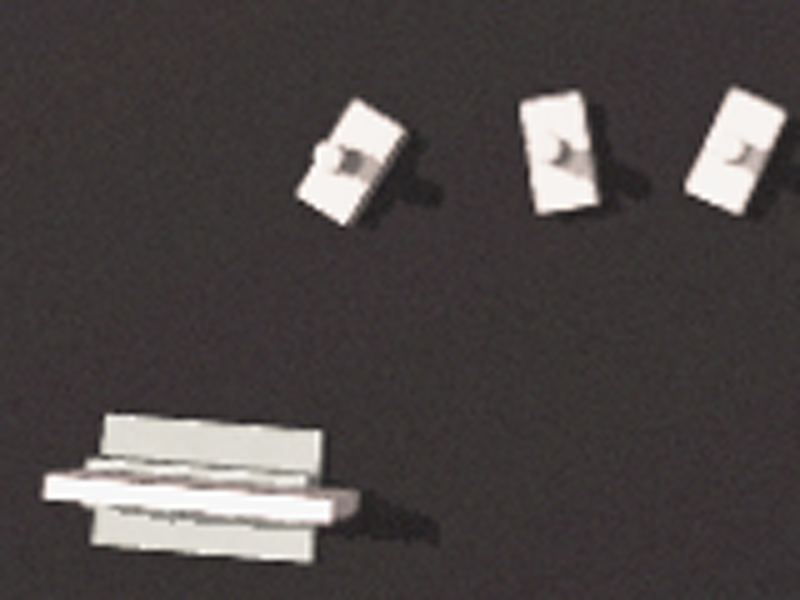

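View pics/c2.png

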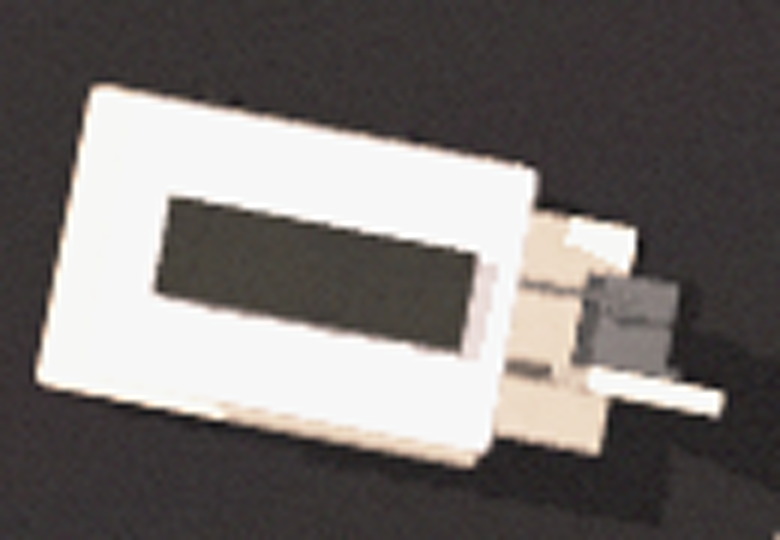

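View pics/c3.png

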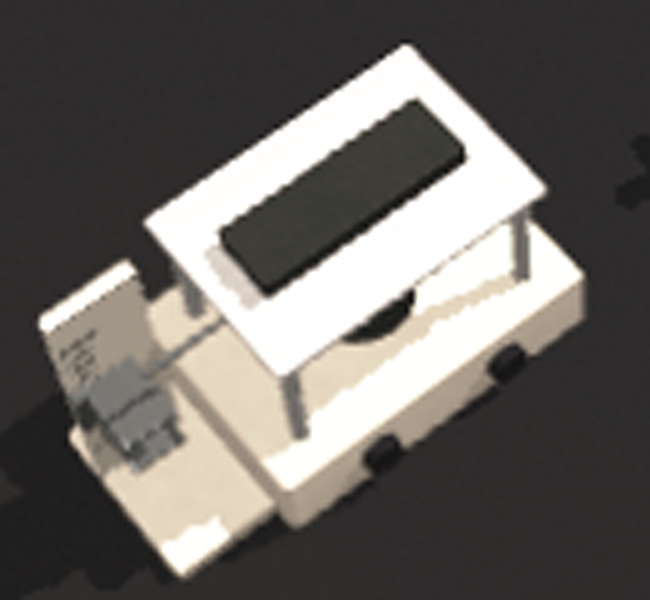

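```bash
python3 - <<'E'
from h import *
def c(pts,s,o): return [((x+.5)/s-.5+o[0],(y+.5)/s-.5+o[1]) for x,y in pts]
def rect(n,pts,s,o,z,cm="top"):
    P=atz(cm,c(pts,s,o),z)[:,:2];ctr=P.mean(0)
    e=[np.linalg.norm(P[(i+1)%4]-P[i]) for i in range(4)]
    d=(P[1]-P[0])+(P[2]-P[3]);d2=(P[2]-P[1])+(P[3]-P[0])
    print(n,ctr.round(4),"edges",np.round(e,4),"ang01",np.degrees(np.arctan2(d[1],d[0])).round(1),"ang12",np.degrees(np.arctan2(d2[1],d2[0])).round(1))
rect("seat",[(168,196),(476,254),(462,352),(155,295)],6,(315,180),.152)
rect("seatS",[(220,232),(414,100),(467,155),(268,294)],5,(210,170),.152,"scene")
rect("platf",[(90,86),(537,166),(490,455),(37,383)],6,(315,180),.138)
rect("plate",[(45,474),(336,499),(333,524),(42,498)],5,(140,170),.056)
rect("rack",[(104,413),(324,429),(313,563),(92,544)],5,(140,170),.006)
rect("b0",[(357,98),(405,130),(348,225),(297,195)],5,(140,170),.016)
rect("b1",[(520,102),(580,91),(599,206),(538,214)],5,(140,170),.016)
rect("b2",[(735,88),(786,114),(742,214),(685,188)],5,(140,170),.016)
E
```

```text
seat [ 0.5327 -0.1493] edges [0.1193 0.0376 0.1185 0.038 ] ang01 -101.9 ang12 170.4
seatS [ 0.5321 -0.1508] edges [0.1156 0.0411 0.118  0.0416] ang01 78.0 ang12 -13.5
platf [ 0.5339 -0.1408] edges [0.1763 0.1131 0.1764 0.1168] ang01 -100.8 ang12 168.6
plate [0.4306 0.3247] edges [0.1525 0.0127 0.1525 0.0123] ang01 -95.5 ang12 172.8
rack [0.4316 0.3328] edges [0.1212 0.0714 0.1214 0.0704] ang01 -95.1 ang12 174.9
b0 [0.6043 0.2511] edges [0.0316 0.059  0.0323 0.0609] ang01 -122.7 ang12 148.1
b1 [0.6066 0.1392] edges [0.0327 0.0625 0.0329 0.0609] ang01 -82.3 ang12 -171.2
b2 [0.6057 0.0441] edges [0.0307 0.0581 0.0334 0.0596] ang01 -116.9 ang12 153.9
```

```bash
cat > plan.py <<'E'
# plan.py x y z yaw_of_tool_y_deg(None=keep) [tilt deg about tool x]  : print rows to goal, from the present pose
import sys
from h import *
def goalR(yaw,tilt=0):
    y=np.radians(yaw);Y=np.array([np.cos(y),np.sin(y),0]);Z=np.array([0,0,-1.]);X=np.cross(Y,Z)
    return R.from_matrix(np.c_[X,Y,Z])*R.from_rotvec([np.radians(tilt),0,0])
def plan(p,Rg,N=None,show=True):
    s=state();q=s["tool_rot"];R0=R.from_quat([q[1],q[2],q[3],q[0]]);p0=s["tool_pos"]
    rv=(R0.inv()*Rg).as_rotvec();d=np.array(p)-p0
    n=max(np.linalg.norm(d)/.0295,np.degrees(np.linalg.norm(rv))/4.9,1)
    n=N or int(np.ceil(n))
    print("n",n,"d",d.round(4),"rv deg",np.degrees(rv).round(1))
    for i in range(n):
        Ri=R0*R.from_rotvec(rv*i/n)
        t=Ri.inv().apply(d/n)/.03;a=np.degrees(rv)/n/5
        print(i,"a",a.round(2).tolist(),"t",t.round(2).tolist())
if __name__=="__main__":
    a=sys.argv
    plan([float(v) for v in a[1:4]],goalR(float(a[4]),float(a[5]) if len(a)>5 else 0))
E
python3 plan.py .431 .325 .15 -5.3
```

```text
n 17 d [ 0.2868 -0.2831 -0.0642] rv deg [-0.  0. 82.]
0 a [-0.0, 0.0, 0.96] t [-0.68, -0.41, 0.13]
1 a [-0.0, 0.0, 0.96] t [-0.71, -0.35, 0.13]
2 a [-0.0, 0.0, 0.96] t [-0.73, -0.29, 0.13]
3 a [-0.0, 0.0, 0.96] t [-0.76, -0.23, 0.13]
4 a [-0.0, 0.0, 0.96] t [-0.77, -0.16, 0.13]
5 a [-0.0, 0.0, 0.96] t [-0.78, -0.1, 0.13]
6 a [-0.0, 0.0, 0.96] t [-0.79, -0.03, 0.13]
7 a [-0.0, 0.0, 0.96] t [-0.79, 0.03, 0.13]
8 a [-0.0, 0.0, 0.96] t [-0.78, 0.1, 0.13]
9 a [-0.0, 0.0, 0.96] t [-0.77, 0.17, 0.13]
10 a [-0.0, 0.0, 0.96] t [-0.76, 0.23, 0.13]
11 a [-0.0, 0.0, 0.96] t [-0.73, 0.29, 0.13]
12 a [-0.0, 0.0, 0.96] t [-0.71, 0.35, 0.13]
13 a [-0.0, 0.0, 0.96] t [-0.67, 0.41, 0.13]
14 a [-0.0, 0.0, 0.96] t [-0.64, 0.47, 0.13]
15 a [-0.0, 0.0, 0.96] t [-0.6, 0.52, 0.13]
16 a [-0.0, 0.0, 0.96] t [-0.55, 0.57, 0.13]
```

```bash
python3 -m crank '[{"angular":[0,0,0.96],"delta_pos":[-0.68,-0.41,0.13],"gripper":1},{"angular":[0,0,0.96],"delta_pos":[-0.71,-0.35,0.13],"gripper":1},{"angular":[0,0,0.96],"delta_pos":[-0.73,-0.29,0.13],"gripper":1},{"angular":[0,0,0.96],"delta_pos":[-0.76,-0.23,0.13],"gripper":1},{"angular":[0,0,0.96],"delta_pos":[-0.77,-0.16,0.13],"gripper":1},{"angular":[0,0,0.96],"delta_pos":[-0.78,-0.1,0.13],"gripper":1},{"angular":[0,0,0.96],"delta_pos":[-0.79,-0.03,0.13],"gripper":1},{"angular":[0,0,0.96],"delta_pos":[-0.79,0.03,0.13],"gripper":1},{"angular":[0,0,0.96],"delta_pos":[-0.78,0.1,0.13],"gripper":1},{"angular":[0,0,0.96],"delta_pos":[-0.77,0.17,0.13],"gripper":1},{"angular":[0,0,0.96],"delta_pos":[-0.76,0.23,0.13],"gripper":1}]'
python3 plan.py .431 .325 .15 -5.3
```

```text
time: 2.52
tool_pos: [0.3308, 0.425, 0.1713]
tool_rot: [0.0, 0.547, 0.837, 0.0]
contact_force: [-0.1, -0.7, -0.0]
gripper_width: 1.0
n 6 d [ 0.1002 -0.1    -0.0213] rv deg [ 0. -0. 29.]
0 a [0.0, -0.0, 0.97] t [-0.73, 0.29, 0.12]
1 a [0.0, -0.0, 0.97] t [-0.71, 0.35, 0.12]
2 a [0.0, -0.0, 0.97] t [-0.67, 0.41, 0.12]
3 a [0.0, -0.0, 0.97] t [-0.64, 0.46, 0.12]
4 a [0.0, -0.0, 0.97] t [-0.6, 0.51, 0.12]
5 a [0.0, -0.0, 0.97] t [-0.55, 0.56, 0.12]
```

```bash
python3 -m crank '[{"angular":[0,0,0.97],"delta_pos":[-0.73,0.29,0.12],"gripper":1},{"angular":[0,0,0.97],"delta_pos":[-0.71,0.35,0.12],"gripper":1},{"angular":[0,0,0.97],"delta_pos":[-0.67,0.41,0.12],"gripper":0.7},{"angular":[0,0,0.97],"delta_pos":[-0.64,0.46,0.12],"gripper":0.7},{"angular":[0,0,0.97],"delta_pos":[-0.6,0.51,0.12],"gripper":0.7},{"angular":[0,0,0.97],"delta_pos":[-0.55,0.56,0.12],"gripper":0.7},{"angular":[0,0,0],"delta_pos":[0,0,0],"gripper":0.7}]'
cat > look.py <<'E'
import sys
from h import *
import json
s=state();f=grab_frame("wrist");cv2.imwrite("pics/"+sys.argv[1]+".png",f[:,:,::-1])
json.dump({k:np.array(s[k]).tolist() for k in s},open(sys.argv[1]+".json","w"))
print(s["tool_pos"].round(4),s["tool_rot"].round(4),s["joint_pos"].round(2),s["contact_force"].round(1))
E
python3 look.py w1
```

```text
time: 3.4
tool_pos: [0.4314, 0.3249, 0.1494]
tool_rot: [-0.0, 0.739, 0.673, -0.0]
contact_force: [0.1, 0.3, 0.2]
gripper_width: 0.702
[0.4314 0.3249 0.1494] [-1.000e-04  7.393e-01  6.734e-01 -3.000e-04] [ 0.51 -0.1   1.87  0.    1.37  0.6 ] [0.1 0.3 0.2]
```

View pics/w1.png

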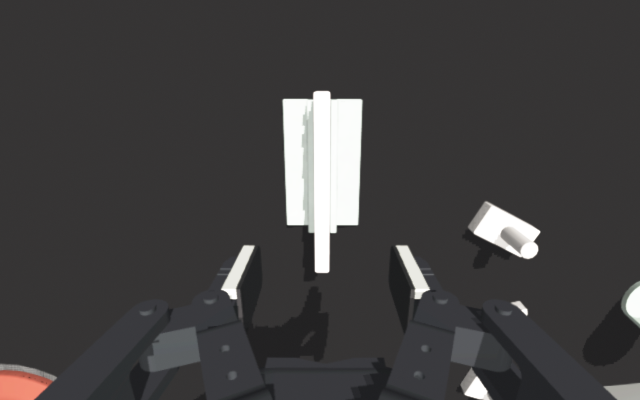

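```bash
python3 - <<'E'
from h import *
import json
s=json.load(open("w1.json"))
P=atz("wrist",[(314,92.5),(330,92.5),(329,271.5),(315.5,271.5)],.056,s)
print(P.round(4),P.mean(0)); a=(P[0]+P[1]-P[2]-P[3]);print(np.linalg.norm(a)/2,np.degrees(np.arctan2(a[1],a[0])))
P=atz("wrist",[(283,100),(362,100),(358.5,224),(288,224)],.006,s);print(P.mean(0));a=(P[0]+P[1]-P[2]-P[3]);print(np.linalg.norm(a)/2,np.degrees(np.arctan2(a[1],a[0])))
E
```

```text
[[0.4296 0.3993 0.056 ]
 [0.4412 0.3982 0.056 ]
 [0.4275 0.2509 0.056 ]
 [0.4159 0.2519 0.056 ]] [0.4285434  0.32507147 0.056     ]
0.14794286853675906 84.68737145017138
[0.42957308 0.33308735 0.006     ]
0.11775047553618402 84.99184425314623
```

```bash
python3 -m crank '[{"angular":[0,0,0],"delta_pos":[0,-0.08,0.8],"gripper":0.5},{"angular":[0,0,0],"delta_pos":[0,0,0.9],"gripper":0.5},{"angular":[0,0,0],"delta_pos":[0,0,0.9],"gripper":0.5},{"angular":[0,0,0],"delta_pos":[0,0,0.5],"gripper":0.3},{"angular":[0,0,0],"delta_pos":[0,0,0],"gripper":0.0},{"angular":[0,0,0],"delta_pos":[0,0,0],"gripper":0.0},{"angular":[0,0,0],"delta_pos":[0,0,0],"gripper":0.0}]'; python3 look.py w2
```

```text
time: 4.32
tool_pos: [0.4293, 0.3266, 0.0581]
tool_rot: [0.0, 0.739, 0.674, 0.001]
contact_force: [-0.6, -0.1, 0.1]
gripper_width: -0.004
[0.4293 0.3266 0.0581] [3.000e-04 7.386e-01 6.741e-01 1.200e-03] [ 0.51 -0.    1.94  0.    1.2   0.6 ] [-0.6 -0.1  0.1]
```

View pics/w2.png

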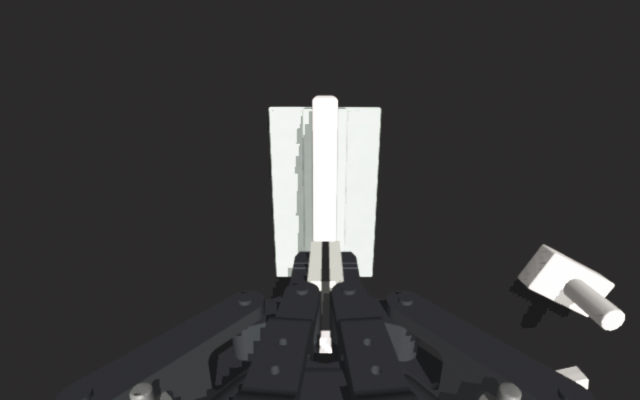

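```bash
python3 - <<'E'
from h import *
import json
s=json.load(open("w2.json"))
p=np.array(s["tool_pos"])
for dz in (.02,0,-.01,-.017): print(dz,proj("wrist",[p+[0,0,dz]],s).round(0))
Rt=R.from_quat(np.roll(s["tool_rot"],-1)).as_matrix()
for x in (-.011,.011):
  print("tips x",x,proj("wrist",[p+Rt@[x,y,.017] for y in(-.006,0,.006)],s).round(0).tolist(),proj("wrist",[p+Rt@[x,y,-.021] for y in(-.006,0,.006)],s).round(0).tolist())
print("plate top near end",proj("wrist",[(.4287-.0069,.325-.0747,.056),(.4287+.0069,.325+.0747,.056)],s).round(0))
f=cv2.imread("pics/w2.png")[200:370,220:440];cv2.imwrite("pics/w2c.png",cv2.resize(f,None,fx=3.5,fy=3.5,interpolation=cv2.INTER_CUBIC))
E
```

```text
0.02 [[326. 260.]]
0 [[326. 241.]]
-0.01 [[326. 234.]]
-0.017 [[326. 228.]]
tips x -0.011 [[316.0, 246.0], [326.0, 246.0], [336.0, 246.0]] [[313.0, 282.0], [326.0, 282.0], [339.0, 282.0]]
tips x 0.011 [[315.0, 210.0], [326.0, 210.0], [337.0, 211.0]] [[313.0, 240.0], [326.0, 240.0], [339.0, 240.0]]
plate top near end [[325. 354.]
 [325.  96.]]
```

View pics/w2c.png

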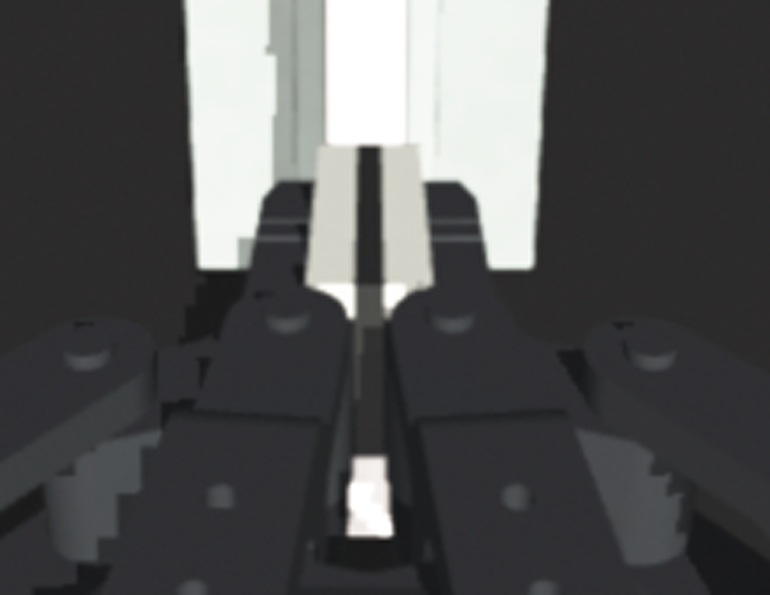

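```bash
python3 -c "
from h import *
f=grab_frame('scene')[40:160,290:450];cv2.imwrite('pics/s2.png',cv2.resize(f,None,fx=5,fy=5,interpolation=cv2.INTER_CUBIC)[:,:,::-1])"
```

```text
(no output)
```

View pics/s2.png

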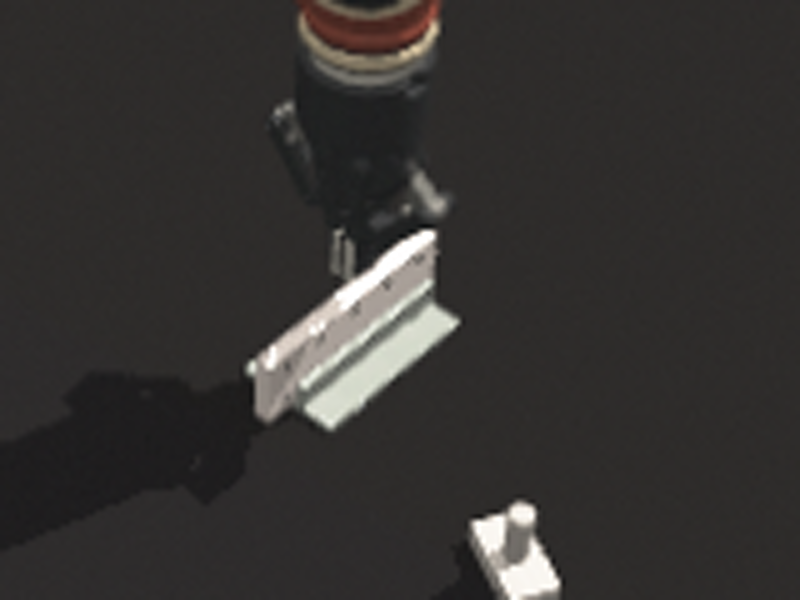

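```bash
python3 - <<'E'
from h import *
s=state();p=s["tool_pos"]
q=s["tool_rot"];Rt=R.from_quat(np.roll(q,-1)).as_matrix()
for z in (.017,0,-.021,-.05,-.1):print(z,((proj("scene",[p+Rt@[x,0,z] for x in (-.011,.011)])-[290,40])*5).round(0).tolist())
f=grab_frame("top")[200:340,110:270];cv2.imwrite('pics/t2.png',cv2.resize(f,None,fx=5,fy=5,interpolation=cv2.INTER_CUBIC)[:,:,::-1])
for z in (.017,0,-.021,-.05,-.1):print(z,((proj("top",[p+Rt@[x,0,z] for x in (-.011,.011)])-[110,200])*5).round(0).tolist())
print(s["gripper_width"])
E
```

```text
0.017 [[337.0, 323.0], [361.0, 303.0]]
0 [[338.0, 304.0], [363.0, 284.0]]
-0.021 [[340.0, 279.0], [364.0, 259.0]]
-0.05 [[342.0, 244.0], [367.0, 224.0]]
-0.1 [[346.0, 182.0], [371.0, 162.0]]
0.017 [[364.0, 348.0], [323.0, 345.0]]
0 [[353.0, 352.0], [310.0, 349.0]]
-0.021 [[337.0, 357.0], [294.0, 353.0]]
-0.05 [[315.0, 363.0], [271.0, 360.0]]
-0.1 [[274.0, 376.0], [227.0, 372.0]]
-0.002957975657828331
```

View pics/t2.png

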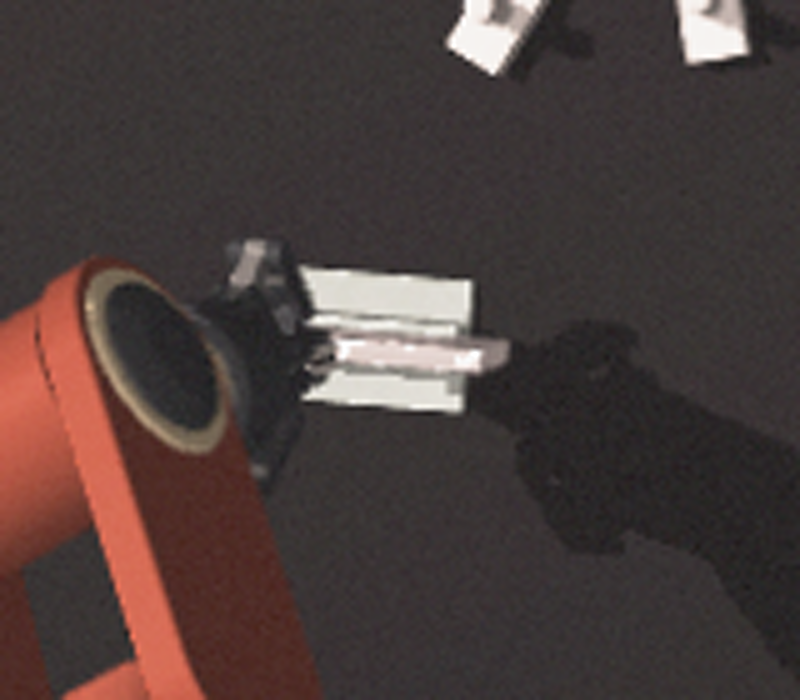

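```bash
python3 -m crank '[{"angular":[0,0,0],"delta_pos":[0,0,0],"gripper":0.45},{"angular":[0,0,0],"delta_pos":[0,0,0],"gripper":0.45},{"angular":[0,0,0],"delta_pos":[0,0,0.3],"gripper":0.45},{"angular":[0,0,0],"delta_pos":[0,0,0.35],"gripper":0.45},{"angular":[0,0,0],"delta_pos":[0,0,0],"gripper":0.45}]'; python3 look.py w3
```

```text
time: 5.1
tool_pos: [0.4272, 0.3253, 0.0353]
tool_rot: [-0.0, 0.739, 0.674, -0.002]
contact_force: [-0.5, -0.6, 0.7]
gripper_width: 0.455
[0.4272 0.3253 0.0353] [-4.000e-04  7.387e-01  6.741e-01 -1.700e-03] [ 0.51  0.03  1.95 -0.    1.16  0.6 ] [-0.5 -0.6  0.7]
```

View pics/w3.png

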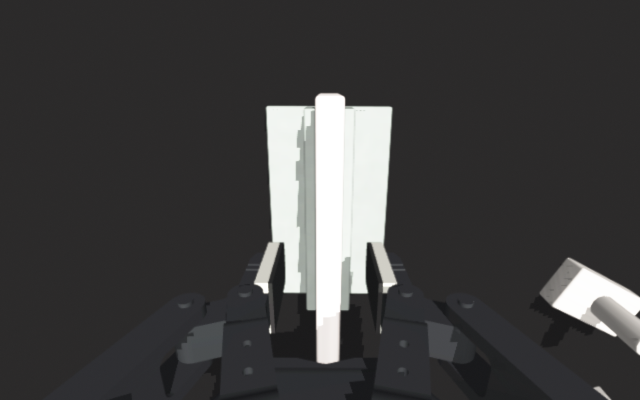

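```bash
python3 -m crank '[{"angular":[0,0,0],"delta_pos":[0,0.04,0.35],"gripper":0.45},{"angular":[0,0,0],"delta_pos":[0,0,0.2],"gripper":0.45},{"angular":[0,0,0],"delta_pos":[0,0,0],"gripper":0},{"angular":[0,0,0],"delta_pos":[0,0,0],"gripper":0},{"angular":[0,0,0],"delta_pos":[0,0,0],"gripper":0}]'; python3 look.py w4
```

```text
time: 5.78
tool_pos: [0.4295, 0.3258, 0.0206]
tool_rot: [-0.0, 0.739, 0.674, -0.0]
contact_force: [-0.1, -1.0, -2.7]
gripper_width: 0.121
[0.4295 0.3258 0.0206] [-0.000e+00  7.387e-01  6.741e-01 -1.000e-04] [0.51 0.05 1.96 0.   1.13 0.6 ] [-0.1 -1.  -2.7]
```

View pics/w4.png

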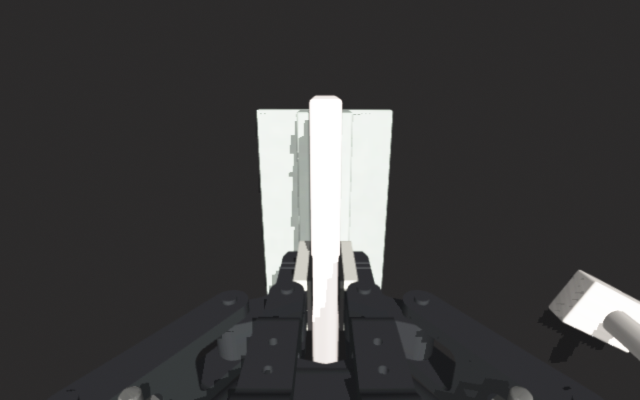

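```bash
python3 -m crank '[{"angular":[0,0,0],"delta_pos":[0,0,-0.7],"gripper":0},{"angular":[0,0,0],"delta_pos":[0,0,-1],"gripper":0},{"angular":[0,0,0],"delta_pos":[0,0,-1],"gripper":0}]'; python3 plan.py .26 .45 .12 60
```

```text
time: 6.2
tool_pos: [0.4291, 0.3256, 0.102]
tool_rot: [-0.0, 0.739, 0.674, -0.001]
contact_force: [-1.0, -0.1, -2.8]
gripper_width: 0.12
n 14 d [-0.1691  0.1244  0.018 ] rv deg [ -0.1   0.  -65.2]
0 a [-0.0, 0.0, -0.93] t [0.26, -0.43, -0.04]
1 a [-0.0, 0.0, -0.93] t [0.29, -0.41, -0.04]
2 a [-0.0, 0.0, -0.93] t [0.32, -0.38, -0.04]
3 a [-0.0, 0.0, -0.93] t [0.35, -0.35, -0.04]
4 a [-0.0, 0.0, -0.93] t [0.38, -0.32, -0.04]
5 a [-0.0, 0.0, -0.93] t [0.41, -0.29, -0.04]
6 a [-0.0, 0.0, -0.93] t [0.43, -0.26, -0.04]
7 a [-0.0, 0.0, -0.93] t [0.45, -0.22, -0.04]
8 a [-0.0, 0.0, -0.93] t [0.46, -0.18, -0.04]
9 a [-0.0, 0.0, -0.93] t [0.48, -0.15, -0.04]
10 a [-0.0, 0.0, -0.93] t [0.49, -0.11, -0.04]
11 a [-0.0, 0.0, -0.93] t [0.5, -0.07, -0.04]
12 a [-0.0, 0.0, -0.93] t [0.5, -0.03, -0.04]
13 a [-0.0, 0.0, -0.93] t [0.5, 0.01, -0.04]
```

```bash
python3 -m crank '[{"angular":[0,0,-0.93],"delta_pos":[0.26,-0.43,-0.04],"gripper":0},{"angular":[0,0,-0.93],"delta_pos":[0.29,-0.41,-0.04],"gripper":0},{"angular":[0,0,-0.93],"delta_pos":[0.32,-0.38,-0.04],"gripper":0},{"angular":[0,0,-0.93],"delta_pos":[0.35,-0.35,-0.04],"gripper":0},{"angular":[0,0,-0.93],"delta_pos":[0.38,-0.32,-0.04],"gripper":0},{"angular":[0,0,-0.93],"delta_pos":[0.41,-0.29,-0.04],"gripper":0},{"angular":[0,0,-0.93],"delta_pos":[0.43,-0.26,-0.04],"gripper":0},{"angular":[0,0,-0.93],"delta_pos":[0.45,-0.22,-0.04],"gripper":0},{"angular":[0,0,-0.93],"delta_pos":[0.46,-0.18,-0.04],"gripper":0},{"angular":[0,0,-0.93],"delta_pos":[0.48,-0.15,-0.04],"gripper":0},{"angular":[0,0,-0.93],"delta_pos":[0.49,-0.11,-0.04],"gripper":0},{"angular":[0,0,-0.93],"delta_pos":[0.5,-0.07,-0.04],"gripper":0}]'; python3 plan.py .26 .45 .12 60 60; python3 -c "
from h import *
print(state()['joint_pos'].round(2))"
```

```text
time: 7.7
tool_pos: [0.2838, 0.4325, 0.1158]
tool_rot: [-0.0, 0.336, 0.942, -0.0]
contact_force: [0.0, 0.2, -1.8]
gripper_width: 0.125
n 13 d [-0.0238  0.0175  0.0042] rv deg [59.8 -4.9 -8.4]
0 a [0.92, -0.07, -0.13] t [0.08, -0.0, -0.01]
1 a [0.92, -0.07, -0.13] t [0.08, -0.0, -0.01]
2 a [0.92, -0.07, -0.13] t [0.08, -0.0, -0.01]
3 a [0.92, -0.07, -0.13] t [0.08, -0.0, -0.01]
4 a [0.92, -0.07, -0.13] t [0.08, -0.0, -0.01]
5 a [0.92, -0.07, -0.13] t [0.08, -0.0, -0.01]
6 a [0.92, -0.07, -0.13] t [0.08, -0.0, -0.01]
7 a [0.92, -0.07, -0.13] t [0.08, -0.0, -0.01]
8 a [0.92, -0.07, -0.13] t [0.08, -0.0, -0.01]
9 a [0.92, -0.07, -0.13] t [0.08, -0.0, -0.01]
10 a [0.92, -0.07, -0.13] t [0.08, -0.0, -0.01]
11 a [0.92, -0.07, -0.13] t [0.08, -0.0, -0.01]
12 a [0.92, -0.07, -0.13] t [0.08, -0.01, -0.01]
[ 0.85 -0.12  1.95  0.    1.31 -0.04]
```

```bash
python3 -m crank '[{"angular":[0.92,-0.07,-0.13],"delta_pos":[0.08,0,0],"gripper":0},{"angular":[0.92,-0.07,-0.13],"delta_pos":[0.08,0,0],"gripper":0},{"angular":[0.92,-0.07,-0.13],"delta_pos":[0.08,0,0],"gripper":0},{"angular":[0.92,-0.07,-0.13],"delta_pos":[0.08,0,0],"gripper":0},{"angular":[0.92,-0.07,-0.13],"delta_pos":[0.08,0,0],"gripper":0},{"angular":[0.92,-0.07,-0.13],"delta_pos":[0.08,0,0],"gripper":0},{"angular":[0.92,-0.07,-0.13],"delta_pos":[0.08,0,0],"gripper":0},{"angular":[0.92,-0.07,-0.13],"delta_pos":[0.08,0,0],"gripper":0},{"angular":[0.92,-0.07,-0.13],"delta_pos":[0.08,0,0],"gripper":0},{"angular":[0.92,-0.07,-0.13],"delta_pos":[0.08,0,0],"gripper":0},{"angular":[0.92,-0.07,-0.13],"delta_pos":[0.08,0,0],"gripper":0}]'; python3 plan.py .26 .45 .05 60 60; python3 -c "
from h import *
print(state()['joint_pos'].round(2))
f=grab_frame('scene')[0:150,180:380];cv2.imwrite('pics/s5.png',cv2.resize(f,None,fx=4,fy=4,interpolation=cv2.INTER_CUBIC)[:,:,::-1])"
```

```text
time: 9.07
tool_pos: [0.2633, 0.4484, 0.1153]
tool_rot: [-0.114, 0.247, 0.869, -0.413]
contact_force: [1.2, 0.2, -2.9]
gripper_width: 0.122
n 3 d [-0.0033  0.0016 -0.0653] rv deg [ 9.2 -1.1 -1.2]
0 a [0.62, -0.07, -0.08] t [0.05, 0.56, 0.46]
1 a [0.62, -0.07, -0.08] t [0.04, 0.58, 0.43]
2 a [0.62, -0.07, -0.08] t [0.04, 0.61, 0.4]
[ 0.94  0.51  1.42 -0.08  2.09 -0.09]
```

View pics/s5.png

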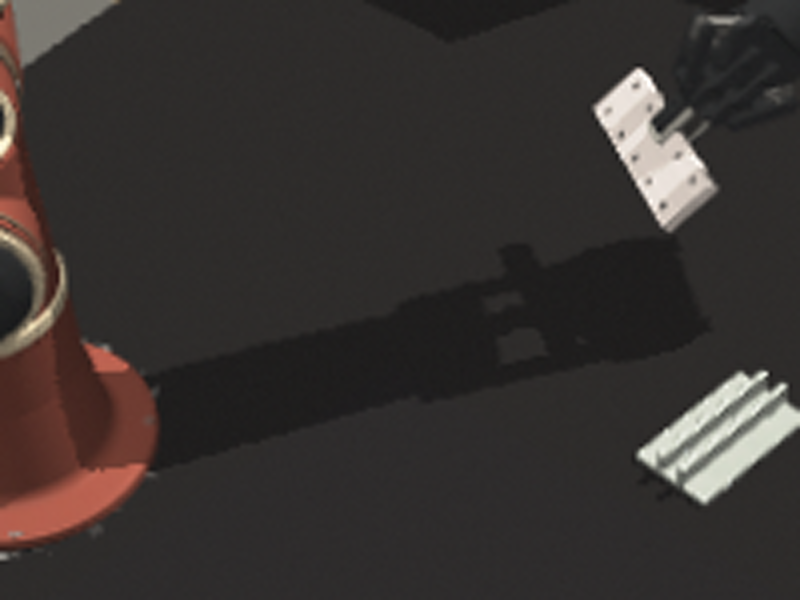

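```bash
python3 -m crank '[{"angular":[0.62,-0.07,-0.08],"delta_pos":[0.05,0.56,0.46],"gripper":0},{"angular":[0.62,-0.07,-0.08],"delta_pos":[0.04,0.58,0.43],"gripper":0},{"angular":[0.62,-0.07,-0.08],"delta_pos":[0.04,0.61,0.4],"gripper":0},{"angular":[0,0,0],"delta_pos":[0,0.4,0.23],"gripper":0},{"angular":[0,0,0],"delta_pos":[0,0.3,0.17],"gripper":0}]'; python3 -m crank '[{"angular":[0,0,0],"delta_pos":[0,0.12,0.07],"gripper":0},{"angular":[0,0,0],"delta_pos":[0,0.06,0.03],"gripper":0}]'; python3 look.py w6
```

```text
time: 9.75
tool_pos: [0.2601, 0.4497, 0.0258]
tool_rot: [-0.129, 0.225, 0.837, -0.482]
contact_force: [0.1, 0.0, -1.5]
gripper_width: 0.126
time: 10.0
tool_pos: [0.2604, 0.4502, 0.0208]
tool_rot: [-0.129, 0.225, 0.837, -0.482]
contact_force: [0.5, -0.7, -2.4]
gripper_width: 0.12
[0.2604 0.4502 0.0208] [-0.1293  0.2248  0.8368 -0.4823] [ 0.95  0.74  1.34 -0.1   2.1  -0.1 ] [ 0.5 -0.7 -2.4]
```

View pics/w6.png

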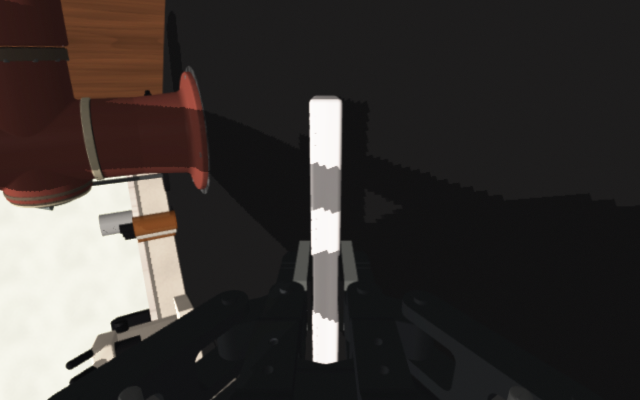

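```bash
for i in 1 2; do :; done; python3 -m crank '[{"angular":[0,0,0],"delta_pos":[0,0.09,0.05],"gripper":0},{"angular":[0,0,0],"delta_pos":[0,0.06,0.03],"gripper":0}]'; python3 -m crank '[{"angular":[0,0,0],"delta_pos":[0,0.06,0.03],"gripper":0},{"angular":[0,0,0],"delta_pos":[0,0,0],"gripper":0}]'
```

```text
time: 10.3
tool_pos: [0.2602, 0.4501, 0.0151]
tool_rot: [-0.129, 0.225, 0.837, -0.483]
contact_force: [0.1, 0.0, -2.6]
gripper_width: 0.12
time: 10.55
tool_pos: [0.2601, 0.4499, 0.0128]
tool_rot: [-0.13, 0.224, 0.836, -0.483]
contact_force: [0.5, -0.3, -2.1]
gripper_width: 0.124
```

```bash
python3 -m crank '[{"angular":[0,0,0],"delta_pos":[0,0.06,0.03],"gripper":0},{"angular":[0,0,0],"delta_pos":[0,0,0],"gripper":0}]'
```

```text
time: 10.8
tool_pos: [0.2603, 0.4502, 0.012]
tool_rot: [-0.13, 0.225, 0.836, -0.484]
contact_force: [-0.3, -0.3, 3.2]
gripper_width: 0.123
```

```bash
python3 -m crank '[{"angular":[0,0,0],"delta_pos":[0,0,0],"gripper":0.2},{"angular":[0,0,0],"delta_pos":[0,0,0],"gripper":0.25},{"angular":[0,0,0],"delta_pos":[0,0,0],"gripper":0.25}]'; python3 look.py w7
```

```text
time: 11.18
tool_pos: [0.2603, 0.4502, 0.0108]
tool_rot: [-0.129, 0.225, 0.836, -0.483]
contact_force: [0.8, 0.6, -0.2]
gripper_width: 0.251
[0.2603 0.4502 0.0108] [-0.1295  0.2245  0.8364 -0.4829] [ 0.95  0.76  1.34 -0.1   2.09 -0.1 ] [ 0.8  0.6 -0.2]
```

View pics/w7.png

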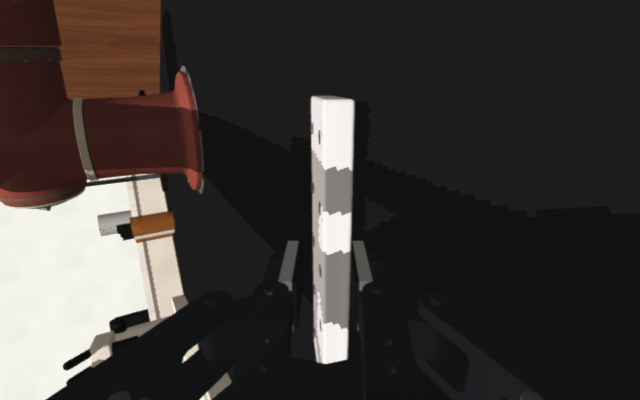

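```bash
python3 -m crank '[{"angular":[0,0,0],"delta_pos":[0,0,-0.2],"gripper":0.25},{"angular":[0,0,0],"delta_pos":[0,0,-0.25],"gripper":0.25},{"angular":[0,0,0],"delta_pos":[0,0,-0.3],"gripper":0.25},{"angular":[0,0,0],"delta_pos":[0,0,-0.4],"gripper":0.25},{"angular":[0,0,0],"delta_pos":[0,0,-0.8],"gripper":0.25},{"angular":[0,0,0],"delta_pos":[0,0,-1],"gripper":0.4}]'; python3 look.py w8;python3 -c "
from h import *
f=grab_frame('scene')[0:150,180:380];cv2.imwrite('pics/s8.png',cv2.resize(f,None,fx=4,fy=4,interpolation=cv2.INTER_CUBIC)[:,:,::-1])"
```

```text
time: 11.98
tool_pos: [0.299, 0.5172, 0.0559]
tool_rot: [-0.13, 0.224, 0.836, -0.483]
contact_force: [0.2, 0.7, -0.1]
gripper_width: 0.402
[0.299  0.5172 0.0559] [-0.1296  0.2245  0.8362 -0.4834] [ 0.96  0.85  1.1  -0.1   2.23 -0.1 ] [ 0.2  0.7 -0.1]
```

View pics/w8.png

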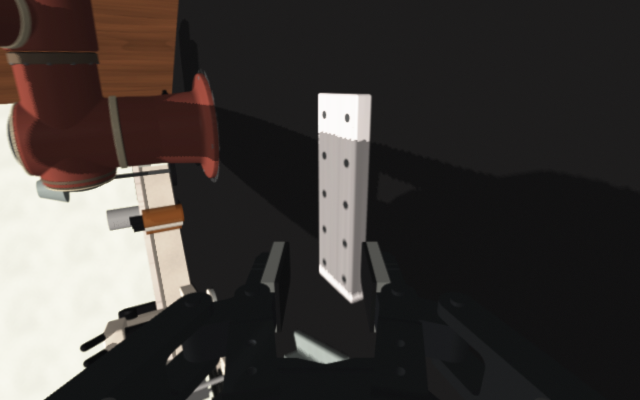

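View pics/s8.png

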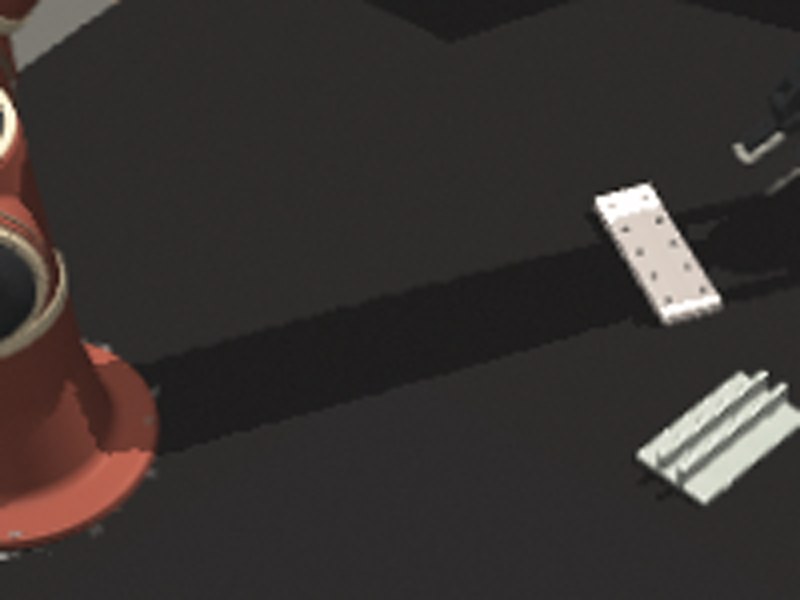

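```bash
python3 - <<'E'
from h import *
P=atz("scene",[((x+.5)/4-.5+180,(y+.5)/4-.5) for x,y in [(596,198),(650,184),(720,297),(666,320)]],.012)
print(P.round(4),P.mean(0).round(4));a=P[2]+P[3]-P[0]-P[1];print(np.linalg.norm(a)/2,np.degrees(np.arctan2(a[1],a[0])))
E
python3 plan.py .255 .43 .13 60 0
```

```text
[[0.188  0.4818 0.012 ]
 [0.2131 0.5237 0.012 ]
 [0.3398 0.4501 0.012 ]
 [0.3212 0.4023 0.012 ]] [0.2655 0.4645 0.012 ]
0.1508222057705915 -30.498528484205558
n 13 d [-0.0454 -0.0892  0.0724] rv deg [-59.7   0.   -0.1]
0 a [-0.92, 0.0, -0.0] t [-0.01, -0.29, 0.13]
1 a [-0.92, 0.0, -0.0] t [-0.01, -0.3, 0.1]
2 a [-0.92, 0.0, -0.0] t [-0.01, -0.31, 0.08]
3 a [-0.92, 0.0, -0.0] t [-0.01, -0.31, 0.05]
4 a [-0.92, 0.0, -0.0] t [-0.01, -0.32, 0.03]
5 a [-0.92, 0.0, -0.0] t [-0.01, -0.32, 0.0]
6 a [-0.92, 0.0, -0.0] t [-0.01, -0.32, -0.02]
7 a [-0.92, 0.0, -0.0] t [-0.01, -0.31, -0.05]
8 a [-0.92, 0.0, -0.0] t [-0.01, -0.31, -0.07]
9 a [-0.92, 0.0, -0.0] t [-0.01, -0.3, -0.1]
10 a [-0.92, 0.0, -0.0] t [-0.01, -0.29, -0.12]
11 a [-0.92, 0.0, -0.0] t [-0.01, -0.28, -0.14]
12 a [-0.92, 0.0, -0.0] t [-0.01, -0.27, -0.16]
```

```bash
python3 plan.py .2655 .4645 .12 59.5 0
```

```text
n 13 d [-0.0349 -0.0547  0.0624] rv deg [-59.7   0.3   0.4]
0 a [-0.92, 0.0, 0.01] t [0.01, -0.22, 0.06]
1 a [-0.92, 0.0, 0.01] t [0.01, -0.23, 0.04]
2 a [-0.92, 0.0, 0.01] t [0.01, -0.23, 0.03]
3 a [-0.92, 0.0, 0.01] t [0.01, -0.23, 0.01]
4 a [-0.92, 0.0, 0.01] t [0.01, -0.23, -0.01]
5 a [-0.92, 0.0, 0.01] t [0.01, -0.23, -0.03]
6 a [-0.92, 0.0, 0.01] t [0.01, -0.23, -0.05]
7 a [-0.92, 0.0, 0.01] t [0.01, -0.22, -0.07]
8 a [-0.92, 0.0, 0.01] t [0.01, -0.22, -0.08]
9 a [-0.92, 0.0, 0.01] t [0.01, -0.21, -0.1]
10 a [-0.92, 0.0, 0.01] t [0.01, -0.2, -0.12]
11 a [-0.92, 0.0, 0.01] t [0.01, -0.19, -0.13]
12 a [-0.92, 0.0, 0.01] t [0.01, -0.18, -0.15]
```

```bash
python3 -m crank '[{"angular":[-0.99,0,0.01],"delta_pos":[0.01,-0.24,0.04],"gripper":0.6},{"angular":[-0.99,0,0.01],"delta_pos":[0.01,-0.25,0.03],"gripper":0.8},{"angular":[-1,0,0.01],"delta_pos":[0.01,-0.25,0.02],"gripper":0.95},{"angular":[-1,0,0.01],"delta_pos":[0.01,-0.25,0],"gripper":0.95},{"angular":[-1,0,0.01],"delta_pos":[0.01,-0.25,-0.02],"gripper":0.95},{"angular":[-1,0,0.01],"delta_pos":[0.01,-0.25,-0.04],"gripper":0.95},{"angular":[-1,0,0.01],"delta_pos":[0.01,-0.24,-0.06],"gripper":0.95},{"angular":[-1,0,0.01],"delta_pos":[0.01,-0.24,-0.08],"gripper":0.95},{"angular":[-1,0,0.01],"delta_pos":[0.01,-0.23,-0.1],"gripper":0.95},{"angular":[-1,0,0.01],"delta_pos":[0.01,-0.22,-0.12],"gripper":0.95},{"angular":[-1,0,0.01],"delta_pos":[0.01,-0.2,-0.14],"gripper":0.95},{"angular":[-0.95,0,0.01],"delta_pos":[0.01,-0.2,-0.16],"gripper":0.95}]';python3 look.py w9; python3 plan.py .2655 .4645 .12 59.5 0
```

```text
time: 13.58
tool_pos: [0.2629, 0.4629, 0.1189]
tool_rot: [0.002, 0.263, 0.965, -0.003]
contact_force: [1.5, -0.4, 0.2]
gripper_width: 0.948
[0.2629 0.4629 0.1189] [ 0.002   0.2634  0.9647 -0.0028] [ 0.92 -0.09  1.91 -0.01  1.32 -0.12] [ 1.5 -0.4  0.2]
n 1 d [0.0037 0.0028 0.0008] rv deg [-0.2  0.3 -0. ]
0 a [-0.04, 0.06, -0.01] t [-0.06, 0.14, -0.03]
```

View pics/w9.png

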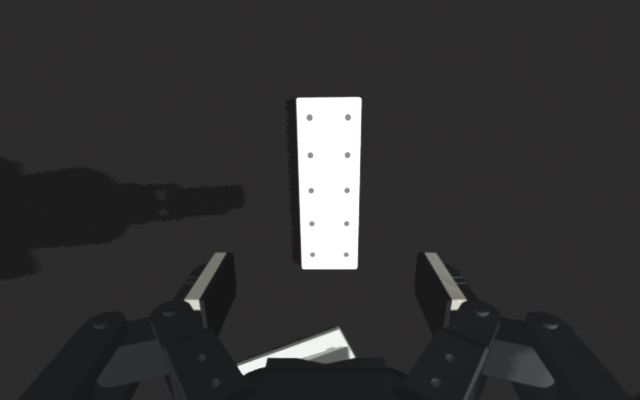

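```bash
python3 - <<'E'
from h import *
import json
s=json.load(open("w9.json"))
P=atz("wrist",[(296,97.5),(361,97),(357.5,269),(301.5,269)],.012,s)
print(P.mean(0).round(4),np.linalg.norm(P[0]-P[1]),np.linalg.norm(P[2]-P[3]));a=(P[0]+P[1]-P[2]-P[3]);print(np.linalg.norm(a)/2,np.degrees(np.arctan2(a[1],a[0])))
E
```

```text
[0.268  0.4626 0.012 ] 0.050035572049836545 0.050865546005573026
0.15008133047134278 150.0826763494158
```

```bash
python3 -m crank '[{"angular":[0,0,-0.12],"delta_pos":[-0.12,0.07,0.9],"gripper":0.85},{"angular":[0,0,0],"delta_pos":[0,0,1],"gripper":0.85},{"angular":[0,0,0],"delta_pos":[0,0,1],"gripper":0.85},{"angular":[0,0,0],"delta_pos":[0,0,1],"gripper":0.85},{"angular":[0,0,0],"delta_pos":[0,0,0.4],"gripper":0.85},{"angular":[0,0,0],"delta_pos":[0,0,0],"gripper":0.85}]';python3 look.py w10
```

```text
time: 14.38
tool_pos: [0.2672, 0.4619, -0.0108]
tool_rot: [0.001, 0.258, 0.966, -0.005]
contact_force: [0.1, -0.6, 0.5]
gripper_width: 0.85
[ 0.2672  0.4619 -0.0108] [ 0.0012  0.2583  0.966  -0.0049] [ 0.91  0.1   1.97 -0.01  1.08 -0.13] [ 0.1 -0.6  0.5]
```

View pics/w10.png

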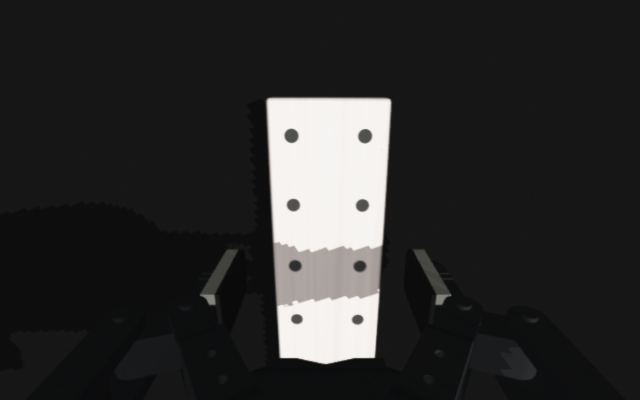

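```bash
python3 -m crank '[{"angular":[0,0,0],"delta_pos":[0,0.03,0],"gripper":0.66},{"angular":[0,0,0],"delta_pos":[0,0,0.15],"gripper":0.66},{"angular":[0,0,0],"delta_pos":[0,0,0.1],"gripper":0.66},{"angular":[0,0,0],"delta_pos":[0,0,0],"gripper":0.66}]';python3 look.py w11
```

```text
time: 14.92
tool_pos: [0.2679, 0.463, -0.0178]
tool_rot: [0.002, 0.258, 0.966, -0.004]
contact_force: [0.2, -0.6, -0.7]
gripper_width: 0.661
[ 0.2679  0.463  -0.0178] [ 0.0015  0.2583  0.9661 -0.0041] [ 0.91  0.11  1.97 -0.01  1.06 -0.13] [ 0.2 -0.6 -0.7]
```

View pics/w11.png

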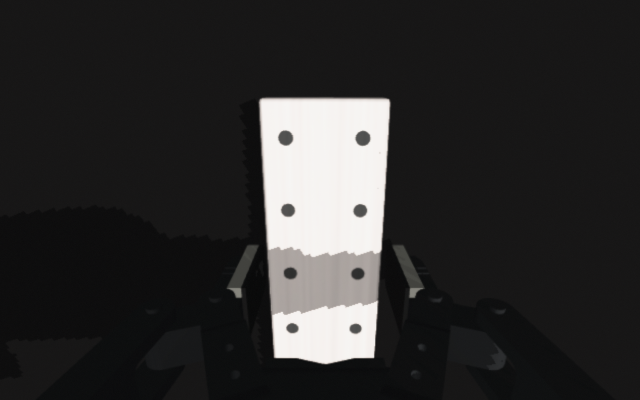

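```bash
python3 -m crank '[{"angular":[0,0,0],"delta_pos":[0,0.02,0.2],"gripper":0.66},{"angular":[0,0,0],"delta_pos":[0,0,0.15],"gripper":0.66},{"angular":[0,0,0],"delta_pos":[0,0,0],"gripper":0.66}]';python3 look.py w12
```

```text
time: 15.35
tool_pos: [0.2692, 0.4647, -0.0216]
tool_rot: [0.001, 0.258, 0.966, -0.005]
contact_force: [-15.1, -21.1, 45.4]
gripper_width: 0.661
[ 0.2692  0.4647 -0.0216] [ 0.0015  0.258   0.9661 -0.005 ] [ 0.91  0.12  1.97 -0.01  1.06 -0.13] [-15.1 -21.1  45.4]
```

View pics/w12.png

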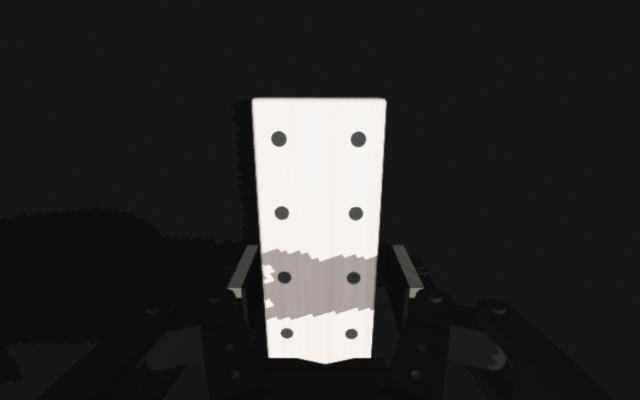

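```bash
python3 -m crank '[{"angular":[0,0,0],"delta_pos":[0,0,-0.25],"gripper":0.66},{"angular":[0,0,0],"delta_pos":[0,0,0],"gripper":0.66}]';python3 look.py w13
```

```text
time: 15.65
tool_pos: [0.2689, 0.4643, -0.0199]
tool_rot: [0.002, 0.258, 0.966, -0.003]
contact_force: [-0.5, 0.3, 0.0]
gripper_width: 0.657
[ 0.2689  0.4643 -0.0199] [ 0.002   0.2583  0.9661 -0.003 ] [ 0.91  0.12  1.97 -0.01  1.06 -0.13] [-0.5  0.3  0. ]
```

View pics/w13.png

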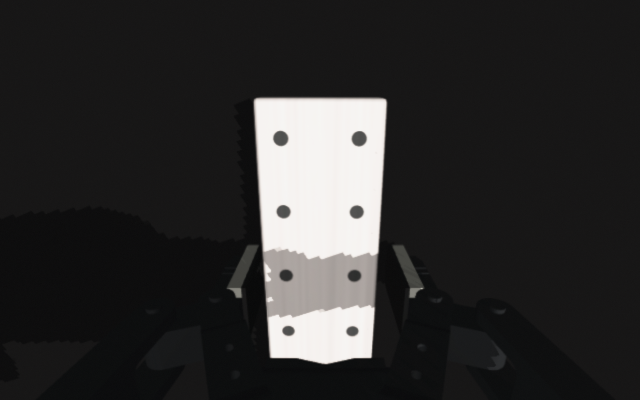

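```bash
python3 -m crank '[{"angular":[0,0,0],"delta_pos":[0,-0.06,-0.1],"gripper":0.8},{"angular":[0,0,0],"delta_pos":[0,0,0],"gripper":0.8}]'; python3 - <<'E'
from h import *
f=grab_frame("scene")[20:120,290:420];cv2.imwrite("pics/s14.png",cv2.resize(f,None,fx=6,fy=6,interpolation=cv2.INTER_CUBIC)[:,:,::-1])
s=state();p=s["tool_pos"];print(p,s["gripper_width"]);Rt=R.from_quat(np.roll(s["tool_rot"],-1)).as_matrix()
w=.0425*s["gripper_width"]
for z in (-.02,-.03,-.04):print(z,((proj("scene",[p+Rt@[x,y,z] for y in (-w,w) for x in (-.011,.011)])-[290,20])*6).round(0).tolist())
E
```

```text
time: 15.95
tool_pos: [0.2673, 0.4618, -0.018]
tool_rot: [0.001, 0.258, 0.966, -0.004]
contact_force: [-0.3, 1.0, -0.5]
gripper_width: 0.793
[ 0.26738074  0.46188843 -0.01794645] 0.8010173662316764
-0.02 [[274.0, 296.0], [259.0, 270.0], [388.0, 264.0], [372.0, 239.0]]
-0.03 [[274.0, 282.0], [259.0, 257.0], [389.0, 251.0], [373.0, 225.0]]
-0.04 [[274.0, 269.0], [259.0, 243.0], [390.0, 237.0], [373.0, 212.0]]
```

View pics/s14.png

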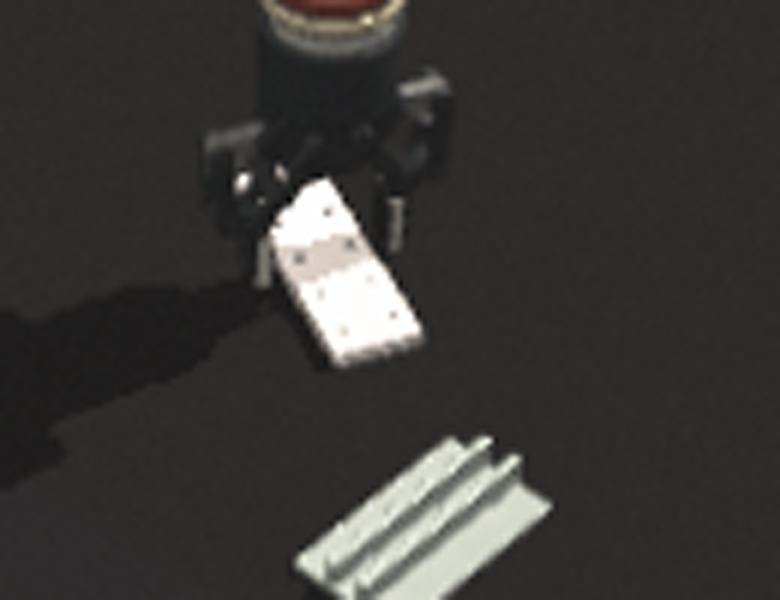

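```bash
python3 -m crank '[{"angular":[0,0,0],"delta_pos":[0,0,0],"gripper":0.5},{"angular":[0,0,0],"delta_pos":[0,0,0],"gripper":0.3},{"angular":[0,0,0],"delta_pos":[0,0,0],"gripper":0.3},{"angular":[0,0,0],"delta_pos":[0,0,0],"gripper":0.3}]';python3 look.py w15; python3 -m crank '[{"angular":[0,0,0],"delta_pos":[0,0,-0.6],"gripper":0.3},{"angular":[0,0,0],"delta_pos":[0,0,-1],"gripper":0.3},{"angular":[0,0,0],"delta_pos":[0,0,-1],"gripper":0.3}]';python3 look.py w16
```

```text
time: 16.5
tool_pos: [0.2678, 0.4625, -0.0172]
tool_rot: [0.002, 0.258, 0.966, -0.003]
contact_force: [0.3, 0.8, 1.0]
gripper_width: 0.565
[ 0.2678  0.4625 -0.0172] [ 0.0018  0.2583  0.966  -0.0034] [ 0.91  0.11  1.97 -0.01  1.06 -0.13] [0.3 0.8 1. ]
time: 16.92
tool_pos: [0.2669, 0.4622, 0.0614]
tool_rot: [0.001, 0.258, 0.966, -0.004]
contact_force: [0.3, -0.0, -2.8]
gripper_width: 0.56
[0.2669 0.4622 0.0614] [ 0.0014  0.2583  0.9661 -0.0044] [ 0.91 -0.01  1.95 -0.01  1.21 -0.14] [ 0.3 -0.  -2.8]
```

View pics/w16.png

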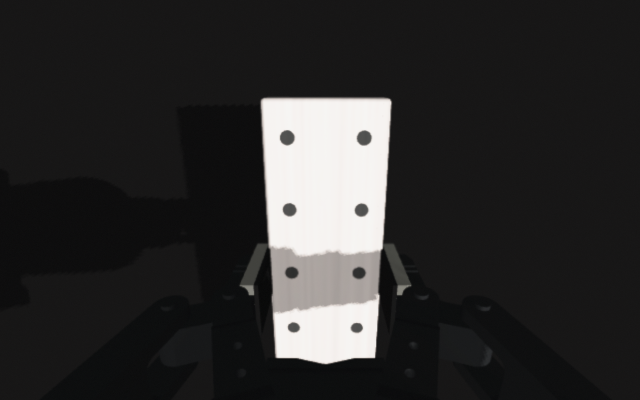

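```bash
python3 - <<'E'
from h import *
import json
s=json.load(open("w16.json"))
p=np.array(s["tool_pos"]);zt=p[2]+.0292
Rt=R.from_quat(np.roll(s["tool_rot"],-1)).as_matrix()
P=atz("wrist",[(261.3,98),(391,98),(275,357),(376.5,357)],zt,s)
print(((P-p)@Rt).round(4))
H=atz("wrist",[(287,137.5),(364.5,137.5),(289.5,210),(361.5,210),(292,272.5),(359,272.5),(294,327.5),(357,327.5)],zt,s)
print(((H-p)@Rt).round(4))
s=json.load(open("w9.json"))
H=atz("wrist",[(309.5,117.5),(348,117.5),(310.5,155),(347.5,155),(311,190.5),(347,190.5),(312,223.5),(346.5,223.5),(312.5,254.5),(346,254.5)],.012,s);print("w9 holes ctr",H.mean(0).round(4))
E
python3 plan.py .45 .2 .26 20
```

```text
[[ 0.0745 -0.0248 -0.0294]
 [ 0.0746  0.024  -0.0298]
 [-0.0485 -0.0253 -0.0288]
 [-0.0481  0.0249 -0.0292]]
[[ 0.0596 -0.0155 -0.0294]
 [ 0.0597  0.0146 -0.0296]
 [ 0.0295 -0.0155 -0.0292]
 [ 0.0296  0.0145 -0.0295]
 [-0.0003 -0.0153 -0.0291]
 [-0.0001  0.0145 -0.0293]
 [-0.0303 -0.0153 -0.0289]
 [-0.0301  0.0146 -0.0292]]
w9 holes ctr [0.2682 0.4625 0.012 ]
n 13 d [ 0.1811 -0.2649  0.1937] rv deg [ 0.1  0.3 40.1]
0 a [0.0, 0.01, 0.62] t [-0.74, -0.36, -0.49]
1 a [0.0, 0.01, 0.62] t [-0.76, -0.32, -0.49]
2 a [0.0, 0.01, 0.62] t [-0.78, -0.28, -0.49]
3 a [0.0, 0.01, 0.62] t [-0.79, -0.23, -0.49]
4 a [0.0, 0.01, 0.62] t [-0.8, -0.19, -0.49]
5 a [0.0, 0.01, 0.62] t [-0.81, -0.15, -0.49]
6 a [0.0, 0.01, 0.62] t [-0.82, -0.1, -0.49]
7 a [0.0, 0.01, 0.62] t [-0.82, -0.06, -0.49]
8 a [0.0, 0.01, 0.62] t [-0.82, -0.01, -0.49]
9 a [0.0, 0.01, 0.62] t [-0.82, 0.03, -0.5]
10 a [0.0, 0.01, 0.62] t [-0.82, 0.07, -0.5]
11 a [0.0, 0.01, 0.62] t [-0.81, 0.12, -0.5]
12 a [0.0, 0.01, 0.62] t [-0.81, 0.16, -0.5]
```

```bash
python3 plan.py .5325 -.150 .22 -11.8
```

```text
n 24 d [ 0.2636 -0.6149  0.1537] rv deg [ 0.2  0.3 71.9]
0 a [0.0, 0.0, 0.6] t [-0.74, -0.56, -0.21]
1 a [0.0, 0.0, 0.6] t [-0.77, -0.52, -0.21]
2 a [0.0, 0.0, 0.6] t [-0.8, -0.48, -0.21]
3 a [0.0, 0.0, 0.6] t [-0.82, -0.43, -0.21]
4 a [0.0, 0.0, 0.6] t [-0.84, -0.39, -0.21]
5 a [0.0, 0.0, 0.6] t [-0.86, -0.35, -0.21]
6 a [0.0, 0.0, 0.6] t [-0.88, -0.3, -0.21]
7 a [0.0, 0.0, 0.6] t [-0.89, -0.25, -0.21]
8 a [0.0, 0.0, 0.6] t [-0.91, -0.21, -0.21]
9 a [0.0, 0.0, 0.6] t [-0.92, -0.16, -0.21]
10 a [0.0, 0.0, 0.6] t [-0.92, -0.11, -0.21]
11 a [0.0, 0.0, 0.6] t [-0.93, -0.06, -0.21]
12 a [0.0, 0.0, 0.6] t [-0.93, -0.01, -0.21]
13 a [0.0, 0.0, 0.6] t [-0.93, 0.03, -0.21]
14 a [0.0, 0.0, 0.6] t [-0.93, 0.08, -0.21]
15 a [0.0, 0.0, 0.6] t [-0.92, 0.13, -0.21]
16 a [0.0, 0.0, 0.6] t [-0.91, 0.18, -0.21]
17 a [0.0, 0.0, 0.6] t [-0.9, 0.23, -0.21]
18 a [0.0, 0.0, 0.6] t [-0.89, 0.27, -0.21]
19 a [0.0, 0.0, 0.6] t [-0.87, 0.32, -0.21]
20 a [0.0, 0.0, 0.6] t [-0.86, 0.36, -0.21]
21 a [0.0, 0.0, 0.6] t [-0.84, 0.41, -0.21]
22 a [0.0, 0.0, 0.6] t [-0.81, 0.45, -0.21]
23 a [0.0, 0.0, 0.6] t [-0.79, 0.49, -0.21]
```

```bash
python3 -m crank '[{"angular":[0,0,0.6],"delta_pos":[-0.74,-0.56,-0.3],"gripper":0.3},{"angular":[0,0,0.6],"delta_pos":[-0.77,-0.52,-0.3],"gripper":0.3},{"angular":[0,0,0.6],"delta_pos":[-0.8,-0.48,-0.3],"gripper":0.3},{"angular":[0,0,0.6],"delta_pos":[-0.82,-0.43,-0.25],"gripper":0.3},{"angular":[0,0,0.6],"delta_pos":[-0.84,-0.39,-0.21],"gripper":0.3},{"angular":[0,0,0.6],"delta_pos":[-0.86,-0.35,-0.21],"gripper":0.3},{"angular":[0,0,0.6],"delta_pos":[-0.88,-0.3,-0.21],"gripper":0.3},{"angular":[0,0,0.6],"delta_pos":[-0.89,-0.25,-0.21],"gripper":0.3},{"angular":[0,0,0.6],"delta_pos":[-0.91,-0.21,-0.21],"gripper":0.3},{"angular":[0,0,0.6],"delta_pos":[-0.92,-0.16,-0.21],"gripper":0.3},{"angular":[0,0,0.6],"delta_pos":[-0.92,-0.11,-0.21],"gripper":0.3},{"angular":[0,0,0.6],"delta_pos":[-0.93,-0.06,-0.21],"gripper":0.3}]'; python3 plan.py .5325 -.150 .22 -11.8; python3 look.py w17
```

```text
time: 18.48
tool_pos: [0.3986, 0.155, 0.1478]
tool_rot: [0.002, 0.545, 0.838, -0.003]
contact_force: [0.3, -0.0, -2.6]
gripper_width: 0.56
n 12 d [ 0.1339 -0.305   0.0722] rv deg [-0.   0.5 35.8]
0 a [-0.0, 0.01, 0.6] t [-0.93, -0.0, -0.19]
1 a [-0.0, 0.01, 0.6] t [-0.93, 0.04, -0.19]
2 a [-0.0, 0.01, 0.6] t [-0.92, 0.09, -0.19]
3 a [-0.0, 0.01, 0.6] t [-0.92, 0.14, -0.2]
4 a [-0.0, 0.01, 0.6] t [-0.91, 0.19, -0.2]
5 a [-0.0, 0.01, 0.6] t [-0.9, 0.23, -0.2]
6 a [-0.0, 0.01, 0.6] t [-0.88, 0.28, -0.2]
7 a [-0.0, 0.01, 0.6] t [-0.87, 0.33, -0.2]
8 a [-0.0, 0.01, 0.6] t [-0.85, 0.37, -0.2]
9 a [-0.0, 0.01, 0.6] t [-0.83, 0.41, -0.2]
10 a [-0.0, 0.01, 0.6] t [-0.81, 0.46, -0.2]
11 a [-0.0, 0.01, 0.6] t [-0.78, 0.5, -0.2]
[0.3986 0.155  0.1478] [ 0.0024  0.5449  0.8385 -0.0034] [ 0.2  -0.4   2.12 -0.01  1.42 -0.21] [ 0.3 -0.  -2.6]
```

View pics/w17.png

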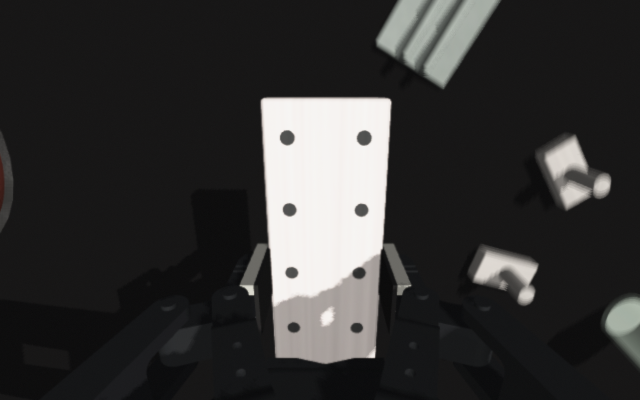

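```bash
python3 -m crank '[{"angular":[0,0.01,0.6],"delta_pos":[-0.93,0,-0.35],"gripper":0.3},{"angular":[0,0.01,0.6],"delta_pos":[-0.93,0.04,-0.35],"gripper":0.3},{"angular":[0,0.01,0.6],"delta_pos":[-0.92,0.09,-0.35],"gripper":0.3},{"angular":[0,0.01,0.6],"delta_pos":[-0.92,0.14,-0.35],"gripper":0.3},{"angular":[0,0.01,0.6],"delta_pos":[-0.91,0.19,-0.3],"gripper":0.3},{"angular":[0,0.01,0.6],"delta_pos":[-0.9,0.23,-0.3],"gripper":0.3},{"angular":[0,0.01,0.6],"delta_pos":[-0.88,0.28,-0.2],"gripper":0.3},{"angular":[0,0.01,0.6],"delta_pos":[-0.87,0.33,-0.1],"gripper":0.3},{"angular":[0,0.01,0.6],"delta_pos":[-0.85,0.37,-0.1],"gripper":0.3},{"angular":[0,0.01,0.6],"delta_pos":[-0.83,0.41,0],"gripper":0.3},{"angular":[0,0.01,0.6],"delta_pos":[-0.81,0.46,0],"gripper":0.3},{"angular":[0,0.01,0.6],"delta_pos":[-0.78,0.5,0],"gripper":0.3}]'; python3 plan.py .5325 -.150 .18 -11.8; python3 look.py w18; python3 - <<'E'
from h import *
f=grab_frame("scene")[140:300,200:360];cv2.imwrite("pics/s18.png",cv2.resize(f,None,fx=4,fy=4,interpolation=cv2.INTER_CUBIC)[:,:,::-1])
f=grab_frame("top")[150:290,290:450];cv2.imwrite("pics/t18.png",cv2.resize(f,None,fx=4,fy=4,interpolation=cv2.INTER_CUBIC)[:,:,::-1])
E
```

```text
time: 20.02
tool_pos: [0.5328, -0.1502, 0.2205]
tool_rot: [-0.001, 0.777, 0.629, 0.0]
contact_force: [-0.3, 0.9, -2.3]
gripper_width: 0.564
n 2 d [-0.0003  0.0002 -0.0405] rv deg [-0.1 -0.1 -0.2]
0 a [-0.01, -0.01, -0.02] t [0.0, -0.01, 0.67]
1 a [-0.01, -0.01, -0.02] t [0.0, -0.01, 0.67]
[ 0.5328 -0.1502  0.2205] [-1.300e-03  7.773e-01  6.291e-01  5.000e-04] [-0.41 -0.12  1.77  0.    1.49 -0.2 ] [-0.3  0.9 -2.3]
```

View pics/w18.png

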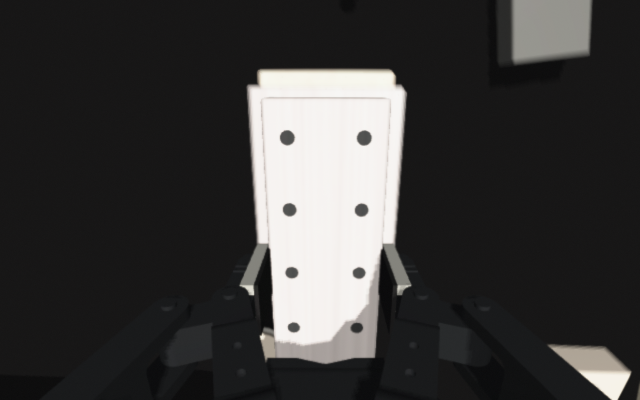

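View pics/s18.png

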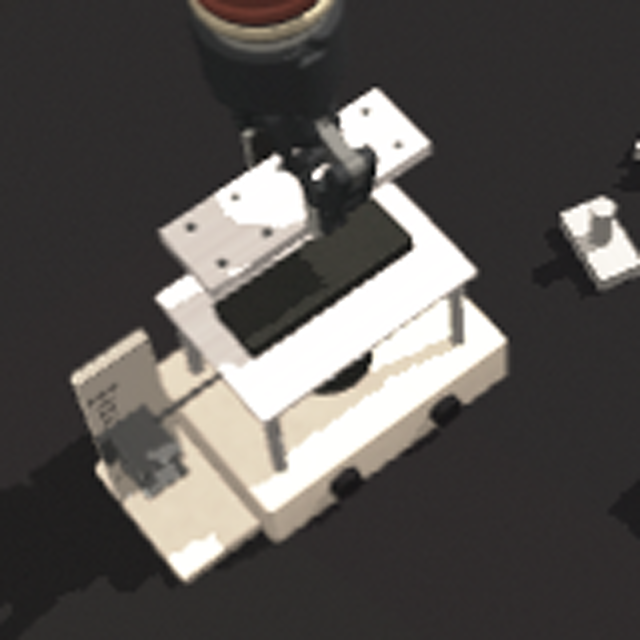

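View pics/t18.png

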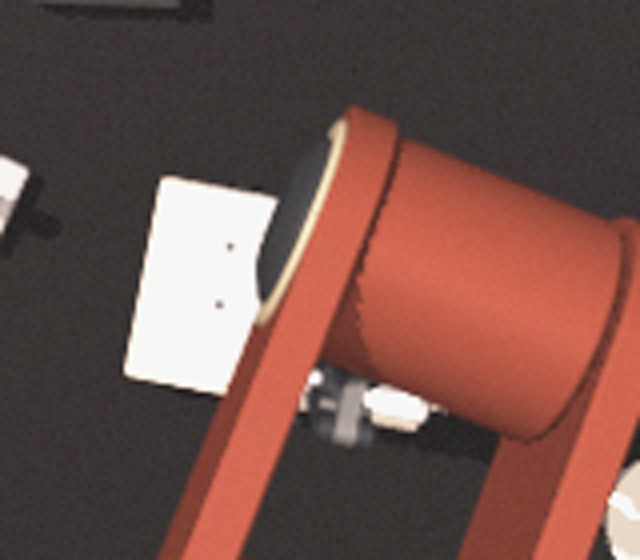

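```bash
python3 - <<'E'
from h import *
import json
s=json.load(open("w18.json"))
P=atz("wrist",[(248.5,86.5),(405.5,87.5),(258.5,243),(393.5,243)],.138,s)
print(P.round(4))
m=(P[0]+P[1])/2;print("w",np.linalg.norm(P[0]-P[1]));e=P[1]-P[0];print("ang x",np.degrees(np.arctan2(e[1],e[0])))
for i,j in((2,0),(3,1)):
    e=P[j]-P[i];print("len ang",np.degrees(np.arctan2(e[1],e[0])))
a=np.radians(78.2);print("centre",m-.08*np.array([np.cos(a),np.sin(a),0]))
E
```

```text
[[ 0.4964 -0.0623  0.138 ]
 [ 0.6032 -0.0856  0.138 ]
 [ 0.4715 -0.1795  0.138 ]
 [ 0.5775 -0.2019  0.138 ]]
w 0.10935048335119388
ang x -12.278937976045766
len ang 78.03421845676282
len ang 77.49431174637421
centre [ 0.53345357 -0.15227804  0.138     ]
```

```bash
python3 -m crank '[{"angular":[0,0,0.03],"delta_pos":[-0.04,0,0.9],"gripper":0.3},{"angular":[0,0,0],"delta_pos":[0,0,0.9],"gripper":0.3},{"angular":[0,0,0],"delta_pos":[0,0,0.6],"gripper":0.3},{"angular":[0,0,0],"delta_pos":[0,0,0.2],"gripper":0.3},{"angular":[0,0,0],"delta_pos":[0,0,0.1],"gripper":0.3},{"angular":[0,0,0],"delta_pos":[0,0,0.1],"gripper":0.3}]'; python3 -m crank '[{"angular":[0,0,0],"delta_pos":[0,0,0.1],"gripper":0.3},{"angular":[0,0,0],"delta_pos":[0,0,0.1],"gripper":0.3},{"angular":[0,0,0],"delta_pos":[0,0,0.08],"gripper":0.3},{"angular":[0,0,0],"delta_pos":[0,0,0.05],"gripper":0.3},{"angular":[0,0,0],"delta_pos":[0,0,0],"gripper":0.3}]';python3 look.py w19;  python3 - <<'E'
from h import *
f=grab_frame("scene")[140:300,200:360];cv2.imwrite("pics/s19.png",cv2.resize(f,None,fx=4,fy=4,interpolation=cv2.INTER_CUBIC)[:,:,::-1])
E
```

```text
time: 20.92
tool_pos: [0.5336, -0.1509, 0.1383]
tool_rot: [0.0, 0.778, 0.629, 0.001]
contact_force: [0.2, -0.2, -2.2]
gripper_width: 0.564
time: 21.55
tool_pos: [0.5329, -0.1508, 0.1274]
tool_rot: [-0.001, 0.778, 0.629, 0.001]
contact_force: [1.3, 0.4, -1.8]
gripper_width: 0.567
[ 0.5329 -0.1508  0.1274] [-6.000e-04  7.776e-01  6.287e-01  7.000e-04] [-0.41 -0.05  1.86  0.    1.33 -0.2 ] [ 1.3  0.4 -1.8]
```

View pics/s19.png

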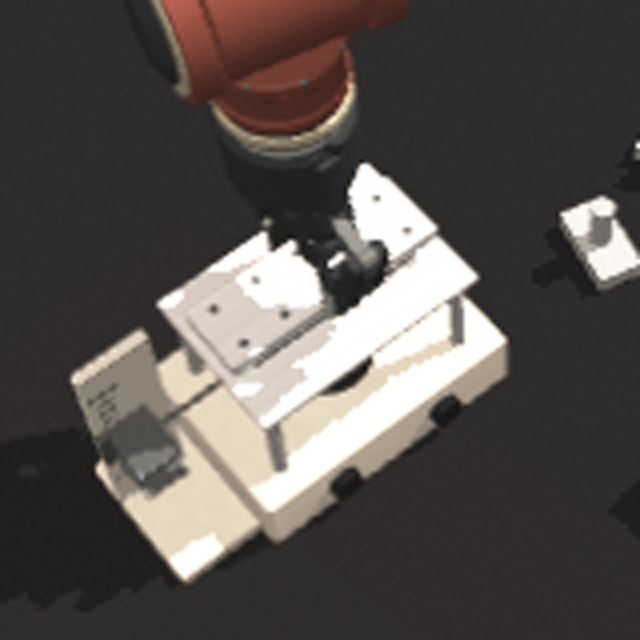

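```bash
python3 -m crank '[{"angular":[0,0,0],"delta_pos":[0,0,0.08],"gripper":0.3},{"angular":[0,0,0],"delta_pos":[0,0,0.08],"gripper":0.3},{"angular":[0,0,0],"delta_pos":[0,0,0],"gripper":0.3}]';python3 - <<'E'
from h import *
for i in range(4): print(state()["contact_force"].round(1),state()["time"]); grab_frame("wrist")
f=grab_frame("scene")[140:300,200:360];cv2.imwrite("pics/s20.png",cv2.resize(f,None,fx=4,fy=4,interpolation=cv2.INTER_CUBIC)[:,:,::-1])
E
```

```text
time: 22.02
tool_pos: [0.5328, -0.1507, 0.1224]
tool_rot: [-0.001, 0.778, 0.629, 0.001]
contact_force: [-0.0, 0.7, 0.8]
gripper_width: 0.562
[-0.   0.7  0.8] 22.025
[-0.5  0.2 -0.2] 22.075
[ 0.6 -0.8 -0.3] 22.125
[ 1.2 -0.5 -0.2] 22.175
```

View pics/s20.png

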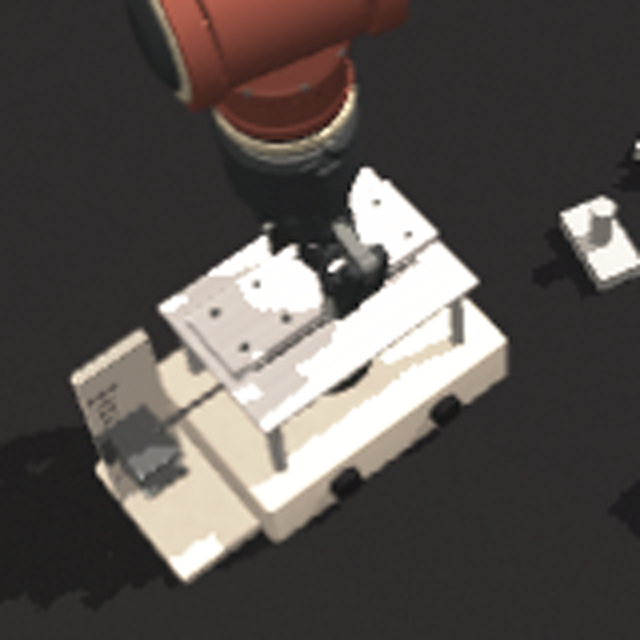

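```bash
python3 -m crank '[{"angular":[0,0,0],"delta_pos":[0,0,0],"gripper":0.65},{"angular":[0,0,0],"delta_pos":[0,0,0],"gripper":0.8},{"angular":[0,0,0],"delta_pos":[0,0,-0.3],"gripper":0.8},{"angular":[0,0,0],"delta_pos":[0,0,-1],"gripper":0.8},{"angular":[0,0,0],"delta_pos":[0,0,-1],"gripper":0.8},{"angular":[0,0,0],"delta_pos":[0,0,-1],"gripper":0.6}]';python3 look.py w21; python3 plan.py .606 .044 .13 -26; python3 - <<'E'
from h import *
f=grab_frame("scene")[140:300,200:360];cv2.imwrite("pics/s21.png",cv2.resize(f,None,fx=4,fy=4,interpolation=cv2.INTER_CUBIC)[:,:,::-1])
E
```

```text
time: 23.02
tool_pos: [0.5329, -0.1508, 0.2233]
tool_rot: [-0.0, 0.778, 0.629, 0.001]
contact_force: [-0.8, -0.5, 0.1]
gripper_width: 0.611
[ 0.5329 -0.1508  0.2233] [-4.000e-04  7.777e-01  6.287e-01  1.000e-03] [-0.41 -0.12  1.77  0.    1.5  -0.2 ] [-0.8 -0.5  0.1]
n 8 d [ 0.071   0.1958 -0.0986] rv deg [ 0.5 -0.1 13.9]
0 a [0.01, -0.0, 0.35] t [0.86, 0.11, 0.41]
1 a [0.01, -0.0, 0.35] t [0.86, 0.09, 0.41]
2 a [0.01, -0.0, 0.35] t [0.86, 0.06, 0.41]
3 a [0.01, -0.0, 0.35] t [0.87, 0.04, 0.41]
4 a [0.01, -0.0, 0.35] t [0.87, 0.01, 0.41]
5 a [0.01, -0.0, 0.35] t [0.87, -0.01, 0.41]
6 a [0.01, -0.0, 0.35] t [0.87, -0.04, 0.41]
7 a [0.01, -0.0, 0.35] t [0.87, -0.07, 0.41]
```

View pics/w21.png

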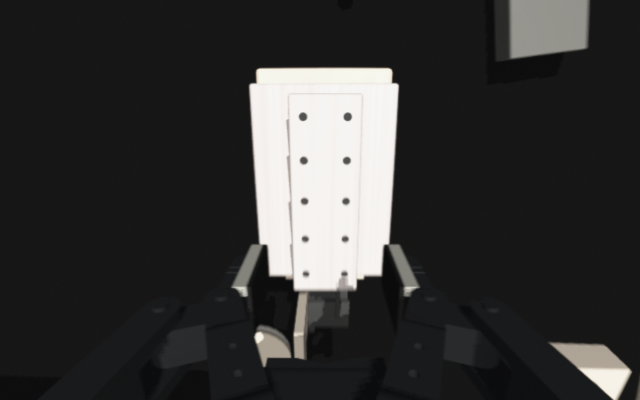

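View pics/s21.png

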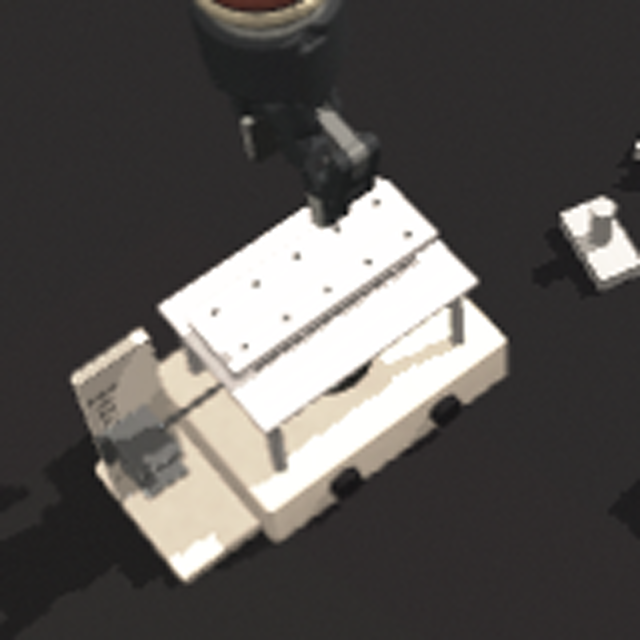

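```bash
python3 - <<'E'
from h import *
import json
s=json.load(open("w21.json"))
H=atz("wrist",[(303,117),(347.5,117),(304,160.5),(347,160.5),(304.5,201.5),(346,201.5),(305.5,239),(345,239),(306,273.5),(344.5,273.5)],.153,s)
print("plate",H.mean(0).round(4),"pitch",np.linalg.norm(H[0]-H[8])/4);e=H[0]+H[1]-H[8]-H[9];print(np.degrees(np.arctan2(e[1],e[0])))
P=atz("wrist",[(249.5,84),(398.5,84.5),(388.5,277),(261.5,276)],.127,s)
print(P.mean(0).round(4),np.linalg.norm(P[0]-P[1]),np.linalg.norm(P[1]-P[2]));e=P[0]+P[1]-P[2]-P[3];print(np.degrees(np.arctan2(e[1],e[0])))
E
```

```text
plate [ 0.5323 -0.1526  0.153 ] pitch 0.030032487001239724
78.01441739978048
[ 0.5321 -0.151   0.127 ] 0.10940658508323953 0.16101573949378636
78.27187751549292
```

```bash
python3 -m crank '[{"angular":[0,0,0.35],"delta_pos":[0.86,0.11,0],"gripper":0.6},{"angular":[0,0,0.35],"delta_pos":[0.86,0.09,0.1],"gripper":0.6},{"angular":[0,0,0.35],"delta_pos":[0.86,0.06,0.3],"gripper":0.6},{"angular":[0,0,0.35],"delta_pos":[0.87,0.04,0.4],"gripper":0.6},{"angular":[0,0,0.35],"delta_pos":[0.87,0.01,0.5],"gripper":0.6},{"angular":[0,0,0.35],"delta_pos":[0.87,-0.01,0.6],"gripper":0.6},{"angular":[0,0,0.35],"delta_pos":[0.87,-0.04,0.7],"gripper":0.6},{"angular":[0,0,0.35],"delta_pos":[0.87,-0.07,0.7],"gripper":0.6}]';python3 look.py w22;python3 - <<'E'
from h import *
f=grab_frame("scene")[160:300,200:360];cv2.imwrite("pics/s22.png",cv2.resize(f,None,fx=5,fy=5,interpolation=cv2.INTER_CUBIC)[:,:,::-1])
print(landmark_of("scene","pointer"),landmark_of("scene","mark"))
E
```

```text
time: 24.12
tool_pos: [0.6031, 0.0464, 0.1214]
tool_rot: [-0.001, 0.849, 0.529, 0.0]
contact_force: [-0.2, 0.1, -1.0]
gripper_width: 0.602
[0.6031 0.0464 0.1214] [-1.100e-03  8.487e-01  5.288e-01  2.000e-04] [-0.05  0.08  1.74  0.    1.32  0.41] [-0.2  0.1 -1. ]
[{'pixel': [243.2, 247.8], 'conf': 0.75}, {'pixel': [243.9, 255.0], 'conf': 0.31}] [{'pixel': [243.0, 254.6], 'conf': 0.79}]
```

View pics/w22.png

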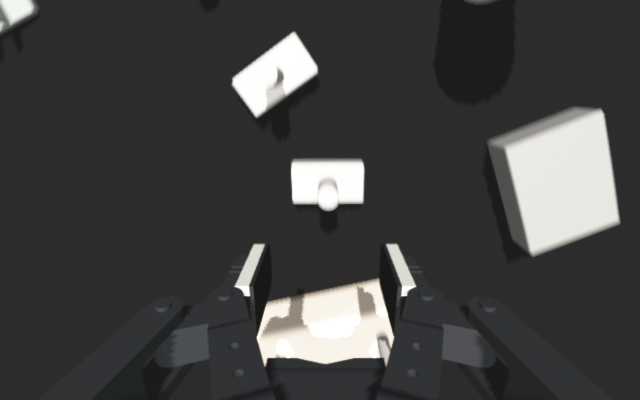

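View pics/s22.png

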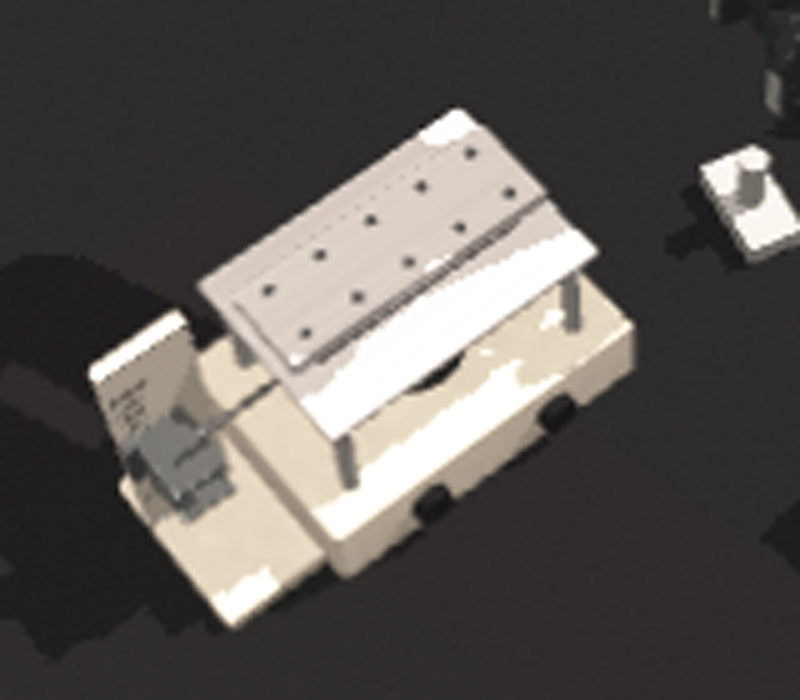

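```bash
python3 - <<'E'
from h import *
import json
s=json.load(open("w22.json"));p=np.array(s["tool_pos"]);Rt=R.from_quat(np.roll(s["tool_rot"],-1)).as_matrix()
P=atz("wrist",[(291.5,159),(363.5,159),(364,203.5),(292,203.5)],.016,s)
print(P.mean(0).round(4),np.linalg.norm(P[0]-P[1]),np.linalg.norm(P[1]-P[2]));e=P[1]+P[2]-P[0]-P[3];print(np.degrees(np.arctan2(e[1],e[0])))
k=atz("wrist",[(328,200)],.054,s)[0];print("knob",k.round(4))
print("tool yaw",np.degrees(np.arctan2(Rt[1,1],Rt[0,1])),"base in tool",((P.mean(0)-p)@Rt).round(4),"knob in tool",((k-p)@Rt).round(4))
E
```

```text
[0.606  0.0483 0.016 ] 0.058164266586569584 0.038116558251490226
-26.0157939725768
knob [0.6047 0.0456 0.054 ]
tool yaw -26.145403875344403 base in tool [0.0028 0.0019 0.1054] knob in tool [-0.0001  0.0018  0.0674]
```

```bash
python3 -m crank '[{"angular":[0,0,0],"delta_pos":[0,0.06,1],"gripper":0.5},{"angular":[0,0,0],"delta_pos":[0,0,1],"gripper":0.5},{"angular":[0,0,0],"delta_pos":[0,0,1],"gripper":0.5},{"angular":[0,0,0],"delta_pos":[0,0,0.9],"gripper":0.5},{"angular":[0,0,0],"delta_pos":[0,0,0],"gripper":0.2},{"angular":[0,0,0],"delta_pos":[0,0,0],"gripper":0},{"angular":[0,0,0],"delta_pos":[0,0,0],"gripper":0}]';python3 look.py w23
```

```text
time: 25.2
tool_pos: [0.606, 0.0446, 0.0073]
tool_rot: [-0.0, 0.849, 0.529, 0.002]
contact_force: [0.2, -0.2, -3.9]
gripper_width: 0.165
[0.606  0.0446 0.0073] [-2.000e-04  8.485e-01  5.292e-01  1.500e-03] [-0.05  0.22  1.8   0.    1.12  0.4 ] [ 0.2 -0.2 -3.9]
```

View pics/w23.png

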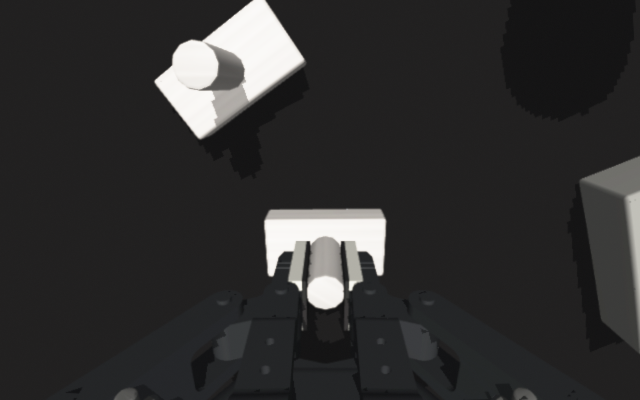

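```bash
python3 -m crank '[{"angular":[0,0,0],"delta_pos":[0,0,-0.7],"gripper":0},{"angular":[0,0,0],"delta_pos":[0,0,-1],"gripper":0},{"angular":[0,0,-0.1],"delta_pos":[-0.1,0,-1],"gripper":0},{"angular":[0,0,-0.2],"delta_pos":[-0.2,0,-0.97],"gripper":0}]';python3 plan.py .5275 -.1751 .205 -12
```

```text
time: 25.75
tool_pos: [0.6017, 0.0367, 0.1191]
tool_rot: [-0.0, 0.841, 0.541, 0.002]
contact_force: [0.0, 0.4, -1.4]
gripper_width: 0.166
n 9 d [-0.0742 -0.2118  0.0859] rv deg [  0.1  -0.2 -12.5]
0 a [0.0, -0.0, -0.28] t [-0.83, 0.08, -0.32]
1 a [0.0, -0.0, -0.28] t [-0.83, 0.06, -0.32]
2 a [0.0, -0.0, -0.28] t [-0.83, 0.04, -0.32]
3 a [0.0, -0.0, -0.28] t [-0.83, 0.02, -0.32]
4 a [0.0, -0.0, -0.28] t [-0.83, -0.0, -0.32]
5 a [0.0, -0.0, -0.28] t [-0.83, -0.02, -0.32]
6 a [0.0, -0.0, -0.28] t [-0.83, -0.05, -0.32]
7 a [0.0, -0.0, -0.28] t [-0.83, -0.07, -0.32]
8 a [0.0, -0.0, -0.28] t [-0.83, -0.09, -0.32]
```

```bash
python3 -m crank '[{"angular":[0,0,-0.28],"delta_pos":[-0.6,0.06,-0.8],"gripper":0},{"angular":[0,0,-0.28],"delta_pos":[-0.6,0.04,-0.8],"gripper":0},{"angular":[0,0,-0.28],"delta_pos":[-0.83,0.04,-0.7],"gripper":0},{"angular":[0,0,-0.28],"delta_pos":[-0.83,0.02,-0.35],"gripper":0},{"angular":[0,0,-0.28],"delta_pos":[-0.83,0,-0.2],"gripper":0},{"angular":[0,0,-0.28],"delta_pos":[-0.83,-0.02,0],"gripper":0},{"angular":[0,0,-0.28],"delta_pos":[-0.83,-0.05,0],"gripper":0},{"angular":[0,0,-0.28],"delta_pos":[-0.83,-0.07,0],"gripper":0},{"angular":[0,0,-0.28],"delta_pos":[-0.83,-0.09,0],"gripper":0},{"angular":[0,0,0],"delta_pos":[-0.46,0,0],"gripper":0},{"angular":[0,0,0],"delta_pos":[0,0,0],"gripper":0}]';python3 plan.py .5275 -.1751 .17 -12; python3 look.py w24
```

```text
time: 27.12
tool_pos: [0.5289, -0.1766, 0.2021]
tool_rot: [-0.0, 0.778, 0.629, 0.001]
contact_force: [0.9, -0.3, -3.1]
gripper_width: 0.168
n 2 d [-0.0014  0.0015 -0.0321] rv deg [ 0.1 -0.1 -0.1]
0 a [0.01, -0.01, -0.01] t [0.02, -0.03, 0.53]
1 a [0.01, -0.01, -0.01] t [0.02, -0.03, 0.53]
[ 0.5289 -0.1766  0.2021] [-2.000e-04  7.776e-01  6.288e-01  1.200e-03] [-0.46 -0.1   1.78  0.    1.46 -0.25] [ 0.9 -0.3 -3.1]
```

View pics/w24.png

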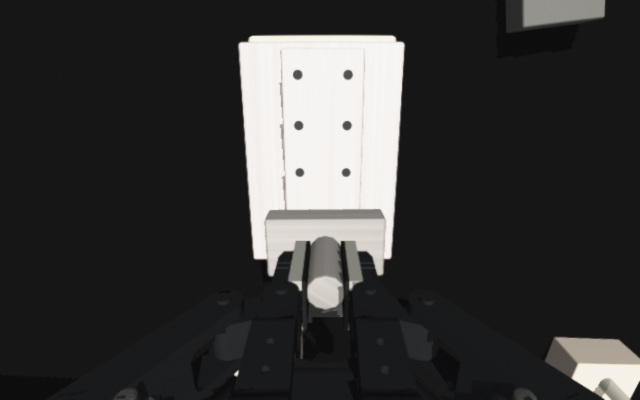

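```bash
python3 -m crank '[{"angular":[0,0,0],"delta_pos":[0.04,-0.04,0.7],"gripper":0},{"angular":[0,0,0],"delta_pos":[0,0,0.4],"gripper":0},{"angular":[0,0,0],"delta_pos":[0,0,0.15],"gripper":0},{"angular":[0,0,0],"delta_pos":[0,0,0.1],"gripper":0},{"angular":[0,0,0],"delta_pos":[0,0,0.1],"gripper":0},{"angular":[0,0,0],"delta_pos":[0,0,0.1],"gripper":0},{"angular":[0,0,0],"delta_pos":[0,0,0.1],"gripper":0},{"angular":[0,0,0],"delta_pos":[0,0,0.1],"gripper":0}]'; python3 -m crank '[{"angular":[0,0,0],"delta_pos":[0,0,0.1],"gripper":0},{"angular":[0,0,0],"delta_pos":[0,0,0],"gripper":0},{"angular":[0,0,0],"delta_pos":[0,0,0],"gripper":0}]';python3 -c "
from h import *
for i in range(3): print(state()['contact_force'].round(1),state()['tool_pos'].round(4)); grab_frame('wrist')"
```

```text
time: 28.18
tool_pos: [0.5283, -0.1746, 0.149]
tool_rot: [-0.0, 0.777, 0.629, 0.001]
contact_force: [0.3, 0.4, -1.4]
gripper_width: 0.166
time: 28.55
tool_pos: [0.5282, -0.1746, 0.1459]
tool_rot: [-0.0, 0.777, 0.629, 0.001]
contact_force: [1.2, 0.5, -0.4]
gripper_width: 0.169
[ 1.2  0.5 -0.4] [ 0.5282 -0.1746  0.1459]
[ 0.9  0.3 -1.4] [ 0.5282 -0.1746  0.1459]
[ 0.1 -0.   0. ] [ 0.5282 -0.1747  0.1459]
```

```bash
python3 -m crank '[{"angular":[0,0,0],"delta_pos":[0,0,0.04],"gripper":0},{"angular":[0,0,0],"delta_pos":[0,0,0],"gripper":0.3},{"angular":[0,0,0],"delta_pos":[0,0,0],"gripper":0.5},{"angular":[0,0,0],"delta_pos":[0,0,-0.4],"gripper":0.5},{"angular":[0,0,0],"delta_pos":[0,0,-1],"gripper":0.5},{"angular":[0,0,0],"delta_pos":[0,0,-1],"gripper":0.5}]';python3 look.py w25;python3 - <<'E'
from h import *
f=grab_frame("scene");print("pointer",landmark_of("scene","pointer"),"mark",landmark_of("scene","mark"))
f=f[170:300,200:360];cv2.imwrite("pics/s25.png",cv2.resize(f,None,fx=5,fy=5,interpolation=cv2.INTER_CUBIC)[:,:,::-1])
E
python3 plan.py .605 .141 .12 8.8
```

```text
time: 29.45
tool_pos: [0.5278, -0.1747, 0.2179]
tool_rot: [-0.001, 0.777, 0.629, 0.001]
contact_force: [0.5, 0.5, 0.1]
gripper_width: 0.501
[ 0.5278 -0.1747  0.2179] [-6.000e-04  7.771e-01  6.294e-01  8.000e-04] [-0.45 -0.11  1.77  0.    1.49 -0.25] [0.5 0.5 0.1]
pointer [{'pixel': [241.9, 250.3], 'conf': 0.89}] mark [{'pixel': [244.2, 256.0], 'conf': 0.52}]
n 12 d [ 0.0767  0.3159 -0.0975] rv deg [  0.1  -0.1 -20.8]
0 a [0.0, -0.0, -0.35] t [0.9, 0.03, 0.27]
1 a [0.0, -0.0, -0.35] t [0.9, 0.05, 0.27]
2 a [0.0, -0.0, -0.35] t [0.9, 0.08, 0.27]
3 a [0.0, -0.0, -0.35] t [0.9, 0.11, 0.27]
4 a [0.0, -0.0, -0.35] t [0.89, 0.13, 0.27]
5 a [0.0, -0.0, -0.35] t [0.89, 0.16, 0.27]
6 a [0.0, -0.0, -0.35] t [0.88, 0.19, 0.27]
7 a [0.0, -0.0, -0.35] t [0.88, 0.21, 0.27]
8 a [0.0, -0.0, -0.35] t [0.87, 0.24, 0.27]
9 a [0.0, -0.0, -0.35] t [0.86, 0.27, 0.27]
10 a [0.0, -0.0, -0.35] t [0.85, 0.29, 0.27]
11 a [0.0, -0.0, -0.35] t [0.84, 0.32, 0.27]
```

View pics/w25.png

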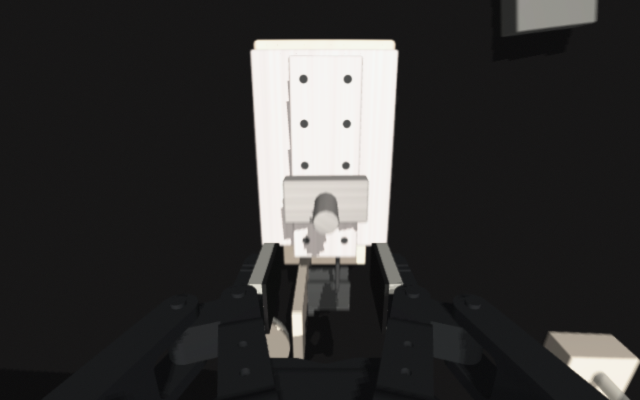

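View pics/s25.png

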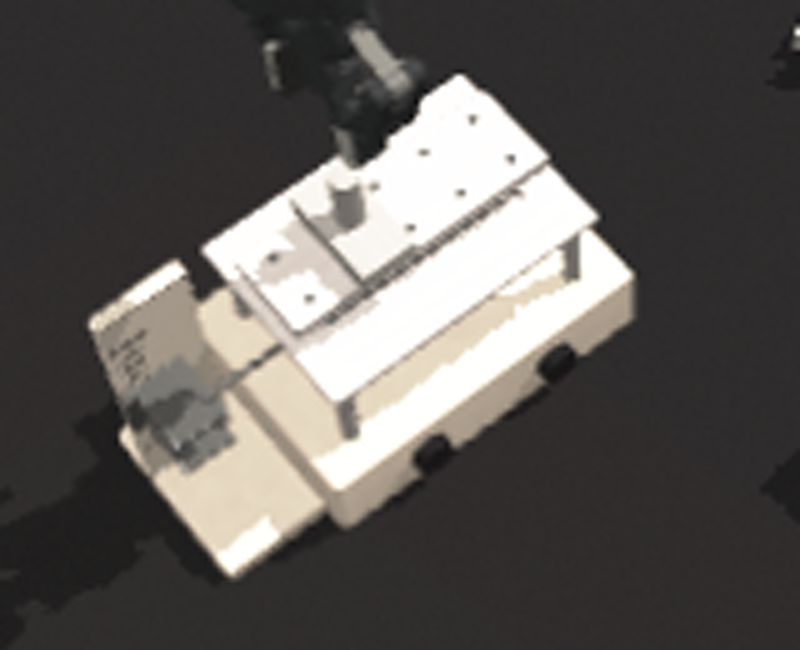

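```bash
python3 - <<'E'
from h import *
f=grab_frame("scene")[215:275,212:277];g=cv2.resize(f,None,fx=11,fy=11,interpolation=cv2.INTER_LANCZOS4)
g=np.clip(g.astype(float)*1.3,0,255).astype(np.uint8)
cv2.imwrite("pics/s26.png",g[:,:,::-1])
f0=cv2.imread("pics/scene0.png")[215:275,212:277];cv2.imwrite("pics/s26b.png",np.clip(cv2.resize(f0,None,fx=11,fy=11,interpolation=cv2.INTER_LANCZOS4)*1.3,0,255))
u=np.array([np.cos(np.radians(78)),np.sin(np.radians(78))]);c=np.array([.5325,-.152]);v=np.array([u[1],-u[0]])
for z in (.134,.123,.109,.1,.095): print(z,[((proj("scene",[np.r_[c-u*d,z]])[0]-[212,215]+.5)*11).round(0).tolist() for d in (.08,.11,.122,.126)])
print("board top corners",[((proj("scene",[np.r_[c-u*.126+v*x,.17]])[0]-[212,215]+.5)*11).round(0).tolist() for x in(-.025,.025)])
E
```

```text
0.134 [[441.0, 187.0], [327.0, 266.0], [281.0, 299.0], [265.0, 309.0]]
0.123 [[448.0, 212.0], [335.0, 291.0], [289.0, 322.0], [274.0, 333.0]]
0.109 [[456.0, 242.0], [344.0, 321.0], [299.0, 352.0], [284.0, 363.0]]
0.1 [[462.0, 261.0], [350.0, 340.0], [305.0, 371.0], [290.0, 382.0]]
0.095 [[464.0, 272.0], [353.0, 350.0], [308.0, 381.0], [294.0, 392.0]]
board top corners [[171.0, 147.0], [307.0, 312.0]][ WARN:0@3.379] global loadsave.cpp:1063 imwrite_ Unsupported depth image for selected encoder is fallbacked to CV_8U.
```

View pics/s26.png

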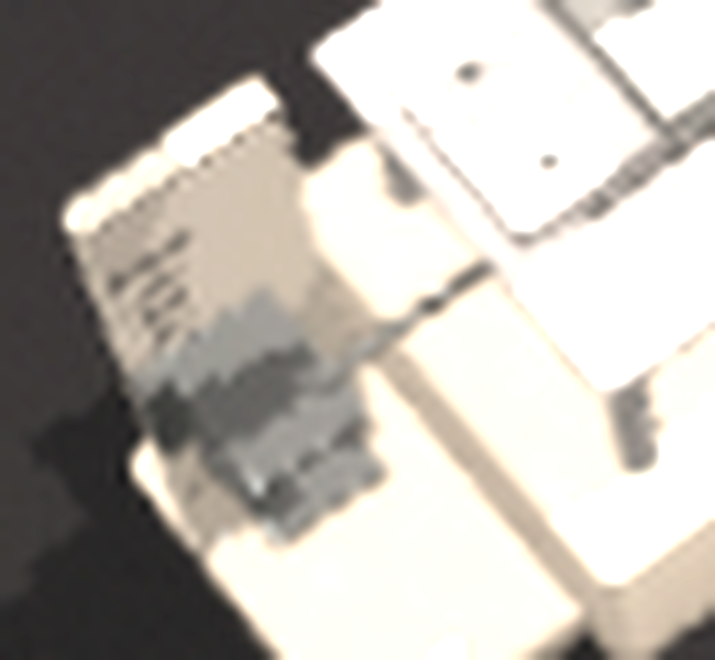

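View pics/s26b.png

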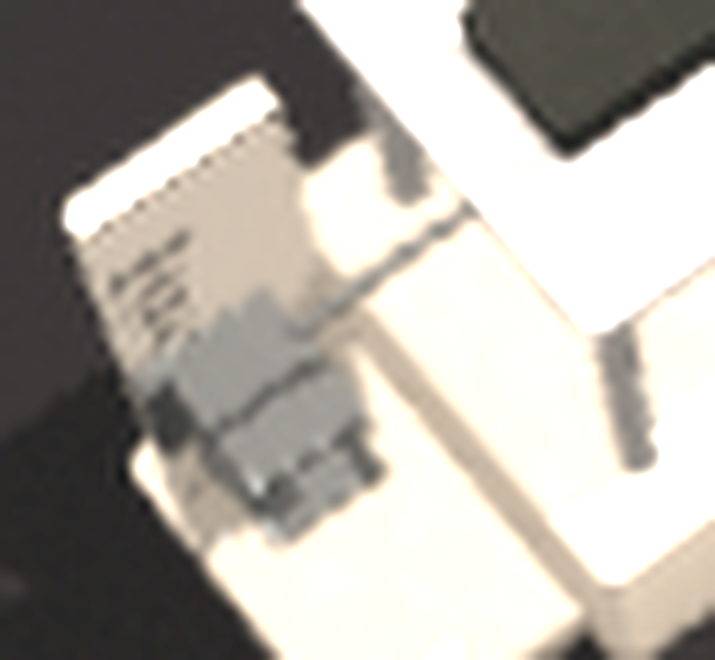

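```bash
python3 - <<'E'
from h import *
u=np.array([np.cos(np.radians(78)),np.sin(np.radians(78))]);c=np.array([.5325,-.152]);v=np.array([u[1],-u[0]])
def pj(d,x,z): return ((proj("scene",[np.r_[c-u*d+v*x,z]])[0]-[212,215]+.5)*11).round(0).tolist()
t=np.array([.5216,-.2762])-c;print("top pointer: d",-t@u,"x",t@v)
t=np.array([.5207,-.2712])-c;print("top mark(.098): d",-t@u,"x",t@v)
for x in (0,.005,.01,.015):
  print(x,"z134",[pj(d,x,.134) for d in(.08,.1,.12)],"z109",[pj(d,x,.109) for d in(.08,.1,.12)])
print("board top edge candidates")
for x in (-.03,-.02,-.01,0): print(x,pj(.105,x,.17),pj(.155,x,.17))
f=cv2.imread("pics/top0.png")[215:255,385:430];cv2.imwrite("pics/t27.png",cv2.resize(f,None,fx=16,fy=16,interpolation=cv2.INTER_LANCZOS4))
def pt(d,x,z): return ((proj("top",[np.r_[c-u*d+v*x,z]])[0]-[385,215]+.5)*16).round(0).tolist()
print("top: rod x=0",[pt(d,0,.134) for d in(.08,.1,.12)],"x=.01",[pt(d,.01,.134) for d in(.08,.1,.12)])
print("top board",[pt(d,x,.17) for x in (-.03,-.02,-.01) for d in (.105,.155)])
E
```

```text
top pointer: d 0.12375216944105225 x 0.015160823151567224
top mark(.098): d 0.11904855195911918 x 0.013240931856818098
0 z134 [[441.0, 187.0], [365.0, 240.0], [289.0, 293.0]] z109 [[456.0, 242.0], [382.0, 294.0], [306.0, 347.0]]
0.005 z134 [[455.0, 203.0], [379.0, 256.0], [302.0, 309.0]] z109 [[470.0, 258.0], [395.0, 310.0], [320.0, 363.0]]
0.01 z134 [[469.0, 219.0], [392.0, 272.0], [315.0, 326.0]] z109 [[483.0, 273.0], [408.0, 326.0], [333.0, 379.0]]
0.015 z134 [[482.0, 235.0], [406.0, 288.0], [329.0, 342.0]] z109 [[497.0, 289.0], [422.0, 342.0], [346.0, 395.0]]
board top edge candidates
-0.03 [240.0, 75.0] [42.0, 209.0]
-0.02 [267.0, 107.0] [69.0, 242.0]
-0.01 [294.0, 139.0] [95.0, 275.0]
0 [321.0, 172.0] [122.0, 309.0]
top: rod x=0 [[265.0, 277.0], [400.0, 303.0], [535.0, 328.0]] x=.01 [[277.0, 210.0], [412.0, 235.0], [547.0, 261.0]]
top board [[460.0, 525.0], [812.0, 591.0], [472.0, 454.0], [824.0, 521.0], [485.0, 383.0], [836.0, 450.0]]
```

View pics/t27.png

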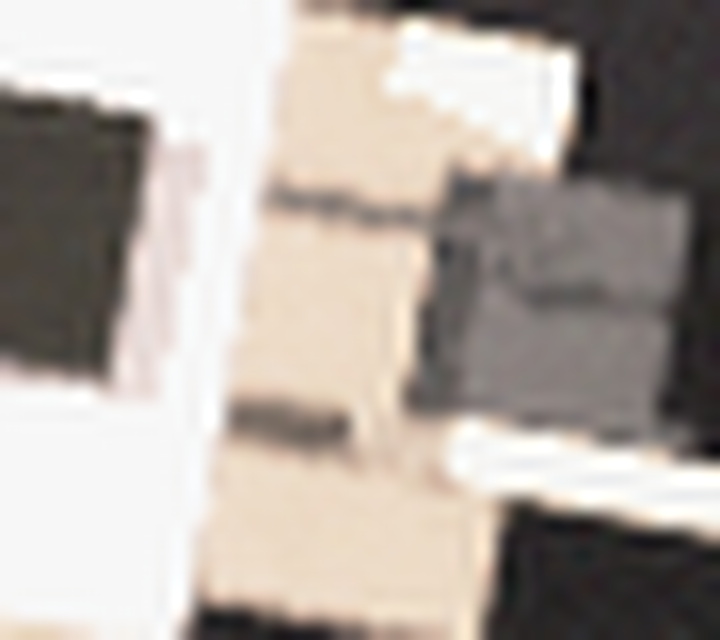

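```bash
python3 - <<'E'
from h import *
u=np.array([np.cos(np.radians(78)),np.sin(np.radians(78))]);c=np.array([.5325,-.152]);v=np.array([u[1],-u[0]])
def T(x,y): return ((x+.5)/16-.5+385,(y+.5)/16-.5+215)
def S(x,y): return ((x+.5)/11-.5+212,(y+.5)/11-.5+215)
def t3(a,b):
    o=[(r[0],r[1][0]) for r in (ray("top",[a]),ray("scene",[b]))];X=tri(o);w=X[:2]-c
    e=[np.linalg.norm(np.cross(X-o_[0],o_[1]/np.linalg.norm(o_[1])))*1000 for o_ in o]
    print("d %.4f x %.4f z %.4f"%(-w@u,w@v,X[2]),"res mm",np.round(e,1))
print("calib board top corner front +y");t3(T(455,425),S(280,112))
print("outer -y");t3(T(688,190),S(255,487))
print("outer +y");t3(T(480,175),S(365,398))
print("board -y corner grey");t3(T(660,430),S(150,385))
print("board +y grey");t3(T(455,405),S(265,297))
# predict scene px for prong faces at outer line x=.02
def pj(d,x,z): return ((proj("scene",[np.r_[c-u*d+v*x,z]])[0]-[212,215]+.5)*11).round(0).tolist()
def pt(d,x,z): return ((proj("top",[np.r_[c-u*d+v*x,z]])[0]-[385,215]+.5)*16).round(0).tolist()
for z in (.12,.11,.1,.09,.08): print(z,pj(.11,.02,z),pj(.145,.02,z),pt(.11,.02,z),pt(.145,.02,z))
E
```

```text
calib board top corner front +y
d 0.1028 x -0.0170 z 0.1692 res mm [0.7 0.7]
outer -y
d 0.1466 x 0.0239 z 0.1125 res mm [2.2 2.2]
outer +y
d 0.1159 x 0.0205 z 0.1103 res mm [2.1 2.1]
board -y corner grey
d 0.1496 x -0.0122 z 0.1090 res mm [2.4 2.4]
board +y grey
d 0.1184 x -0.0140 z 0.1091 res mm [2.1 2.1]
0.12 [390.0, 361.0] [256.0, 456.0] [467.0, 181.0] [699.0, 225.0]
0.11 [397.0, 382.0] [263.0, 476.0] [450.0, 181.0] [680.0, 225.0]
0.1 [403.0, 403.0] [271.0, 497.0] [434.0, 182.0] [661.0, 225.0]
0.09 [409.0, 424.0] [278.0, 517.0] [418.0, 182.0] [643.0, 225.0]
0.08 [416.0, 444.0] [285.0, 536.0] [402.0, 183.0] [625.0, 225.0]
```

```bash
python3 - <<'E'
from h import *
import json
# same holes in scene, s22 (plate only; offset 200,160) and s25 (offset 200,170), scale5
def S(x,y,oy): return ((x+.5)/5-.5+200,(y+.5)/5-.5+oy)
u=np.array([np.cos(np.radians(78)),np.sin(np.radians(78))]);v=np.array([u[1],-u[0]]);c=np.array([.5323,-.1526])
hol={(-.06,-.015):[(268,290),(273,258)],(-.06,.015):[(306,333),(309,297)],(.06,-.015):[(471,153),(473,119)],(.06,.015):[(509,193),(511,158)]}
for k,(a,b) in hol.items():
    X=c+u*k[0]+v*k[1];out=[]
    for px,oy in ((a,160),(b,170)):
        z=min(np.arange(.09,.18,.0005),key=lambda z:np.linalg.norm(proj("scene",[np.r_[X,z]])[0]-S(*px,oy)));out.append(round(z,4))
    print(k,out)
s=json.load(open("w25.json"))
px=[(303.5,79),(348,79),(304,124),(347,124),(304.5,165.5),(346,165.5)]
for z in (.13,.135,.14,.145,.15):
    H=atz("wrist",px,z,s);print(z,np.linalg.norm(H[0]-H[4])/2,np.linalg.norm(H[2]-H[3]))
E
```

```text
(-0.06, -0.015) [np.float64(0.158), np.float64(0.141)]
(-0.06, 0.015) [np.float64(0.158), np.float64(0.1445)]
(0.06, -0.015) [np.float64(0.1565), np.float64(0.1425)]
(0.06, 0.015) [np.float64(0.157), np.float64(0.1435)]
0.13 0.03125666670650358 0.031469696861608804
0.135 0.03062476712612457 0.03083349056270213
0.14 0.02999286754574556 0.03019728426379545
0.145 0.02936096796536656 0.02956107796488877
0.15 0.028729068384987545 0.028924871665981983
```

```bash
python3 -m crank '[{"angular":[0,0,-0.35],"delta_pos":[0.9,0.03,0],"gripper":0.5},{"angular":[0,0,-0.35],"delta_pos":[0.9,0.05,0],"gripper":0.5},{"angular":[0,0,-0.35],"delta_pos":[0.9,0.08,0],"gripper":0.5},{"angular":[0,0,-0.35],"delta_pos":[0.9,0.11,0],"gripper":0.5},{"angular":[0,0,-0.35],"delta_pos":[0.89,0.13,0.2],"gripper":0.5},{"angular":[0,0,-0.35],"delta_pos":[0.89,0.16,0.3],"gripper":0.5},{"angular":[0,0,-0.35],"delta_pos":[0.88,0.19,0.4],"gripper":0.5},{"angular":[0,0,-0.35],"delta_pos":[0.88,0.21,0.5],"gripper":0.5},{"angular":[0,0,-0.35],"delta_pos":[0.87,0.24,0.6],"gripper":0.5},{"angular":[0,0,-0.35],"delta_pos":[0.86,0.27,0.6],"gripper":0.5},{"angular":[0,0,-0.35],"delta_pos":[0.85,0.29,0.6],"gripper":0.5},{"angular":[0,0,-0.35],"delta_pos":[0.84,0.32,0.2],"gripper":0.5}]';python3 look.py w28;python3 - <<'E'
from h import *
f=grab_frame("scene");print("pointer",landmark_of("scene","pointer"),"mark",landmark_of("scene","mark"))
grab_frame("top");print("pointer",landmark_of("top","pointer"),"mark",landmark_of("top","mark"))
f=f[215:275,212:277];cv2.imwrite("pics/s28.png",np.clip(cv2.resize(f,None,fx=11,fy=11,interpolation=cv2.INTER_CUBIC)[:,:,::-1]*1.3,0,255).astype(np.uint8))
E
```

```text
time: 31.2
tool_pos: [0.6016, 0.1418, 0.1112]
tool_rot: [-0.003, 0.649, 0.761, -0.001]
contact_force: [0.8, -0.6, -0.2]
gripper_width: 0.498
[0.6016 0.1418 0.1112] [-0.0026  0.649   0.7608 -0.0013] [ 0.11  0.12  1.72  0.    1.31 -0.05] [ 0.8 -0.6 -0.2]
pointer [{'pixel': [243.0, 250.8], 'conf': 0.89}] mark [{'pixel': [241.2, 255.7], 'conf': 0.88}]
pointer [{'pixel': [417.6, 230.2], 'conf': 0.88}] mark [{'pixel': [419.4, 229.2], 'conf': 0.78}]
```

View pics/w28.png

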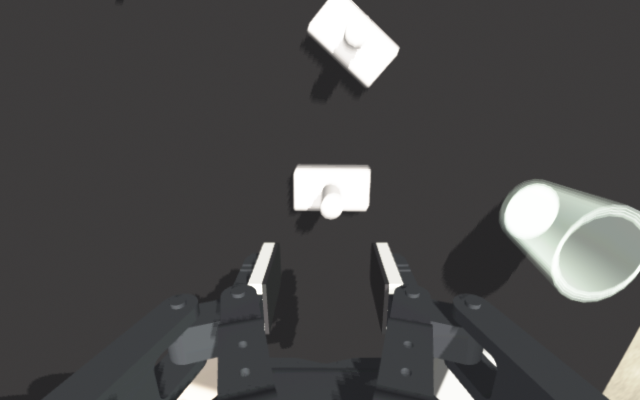

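View pics/s28.png

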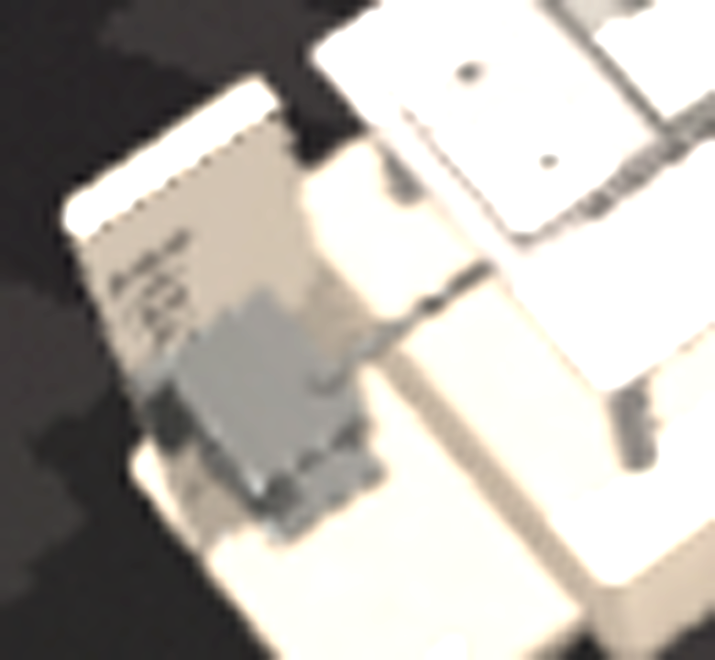

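```bash
python3 - <<'E'
from h import *
import json
s=json.load(open("w28.json"));p=np.array(s["tool_pos"]);Rt=R.from_quat(np.roll(s["tool_rot"],-1)).as_matrix()
P=atz("wrist",[(294,165),(370,165.5),(370.5,211),(293.5,211)],.016,s)
print(P.mean(0).round(4));e=P[1]+P[2]-P[0]-P[3];print(np.degrees(np.arctan2(e[1],e[0])))
k=atz("wrist",[(331.5,207.5)],.054,s)[0];print("knob",k.round(4))
print("tool yaw",np.degrees(np.arctan2(Rt[1,1],Rt[0,1])),"knob in tool",((k-p)@Rt).round(4))
E
```

```text
[0.606  0.1431 0.016 ]
9.065430200554873
knob [0.6054 0.1408 0.054 ]
tool yaw 9.066388637998681 knob in tool [-0.0018  0.0039  0.0572]
```

```bash
python3 -m crank '[{"angular":[0,0,0],"delta_pos":[-0.04,0.12,0.9],"gripper":0.5},{"angular":[0,0,0],"delta_pos":[0,0,1],"gripper":0.5},{"angular":[0,0,0],"delta_pos":[0,0,1],"gripper":0.5},{"angular":[0,0,0],"delta_pos":[0,0,0.6],"gripper":0.5},{"angular":[0,0,0],"delta_pos":[0,0,0],"gripper":0.2},{"angular":[0,0,0],"delta_pos":[0,0,0],"gripper":0},{"angular":[0,0,0],"delta_pos":[0,0,0],"gripper":0}]';python3 look.py w29
```

```text
time: 32.42
tool_pos: [0.6082, 0.1408, 0.0111]
tool_rot: [-0.0, 0.649, 0.76, 0.001]
contact_force: [0.2, 0.2, -3.7]
gripper_width: 0.165
[0.6082 0.1408 0.0111] [-0.      0.6494  0.7604  0.0015] [ 0.11  0.25  1.75  0.    1.13 -0.05] [ 0.2  0.2 -3.7]
```

View pics/w29.png

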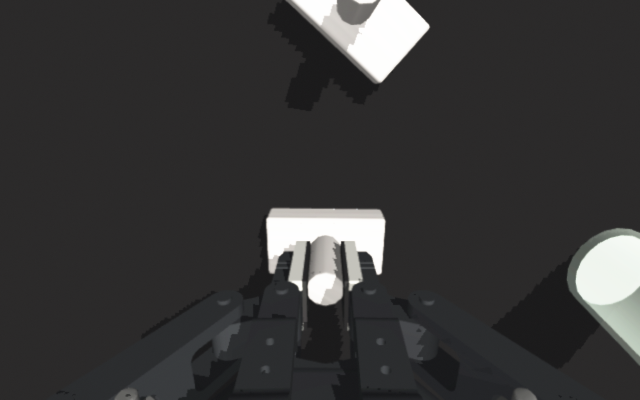

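```bash
python3 -m crank '[{"angular":[0,0,0],"delta_pos":[0,0,-0.8],"gripper":0},{"angular":[0,0,0],"delta_pos":[0,0,-1],"gripper":0},{"angular":[0,0,0.1],"delta_pos":[0,0,-1],"gripper":0},{"angular":[0,0,0.2],"delta_pos":[-0.2,0,-1],"gripper":0}]';python3 plan.py .5371 -.1301 .22 -12
```

```text
time: 32.98
tool_pos: [0.6083, 0.1349, 0.1253]
tool_rot: [-0.0, 0.659, 0.752, 0.001]
contact_force: [0.4, -0.2, -3.4]
gripper_width: 0.165
n 10 d [-0.0712 -0.265   0.0947] rv deg [ 0.  -0.1 19.5]
0 a [0.0, -0.0, 0.39] t [-0.84, -0.35, -0.32]
1 a [0.0, -0.0, 0.39] t [-0.86, -0.32, -0.32]
2 a [0.0, -0.0, 0.39] t [-0.87, -0.29, -0.32]
3 a [0.0, -0.0, 0.39] t [-0.88, -0.26, -0.32]
4 a [0.0, -0.0, 0.39] t [-0.88, -0.23, -0.32]
5 a [0.0, -0.0, 0.39] t [-0.89, -0.2, -0.32]
6 a [0.0, -0.0, 0.39] t [-0.9, -0.17, -0.32]
7 a [0.0, -0.0, 0.39] t [-0.9, -0.14, -0.32]
8 a [0.0, -0.0, 0.39] t [-0.91, -0.11, -0.32]
9 a [0.0, -0.0, 0.39] t [-0.91, -0.08, -0.32]
```

```bash
python3 -m crank '[{"angular":[0,0,0.39],"delta_pos":[-0.84,-0.35,-0.5],"gripper":0},{"angular":[0,0,0.39],"delta_pos":[-0.86,-0.32,-0.5],"gripper":0},{"angular":[0,0,0.39],"delta_pos":[-0.87,-0.29,-0.45],"gripper":0},{"angular":[0,0,0.39],"delta_pos":[-0.88,-0.26,-0.45],"gripper":0},{"angular":[0,0,0.39],"delta_pos":[-0.88,-0.23,-0.45],"gripper":0},{"angular":[0,0,0.39],"delta_pos":[-0.89,-0.2,-0.4],"gripper":0},{"angular":[0,0,0.39],"delta_pos":[-0.9,-0.17,-0.3],"gripper":0},{"angular":[0,0,0.39],"delta_pos":[-0.9,-0.14,-0.1],"gripper":0},{"angular":[0,0,0.39],"delta_pos":[-0.91,-0.11,0],"gripper":0},{"angular":[0,0,0.39],"delta_pos":[-0.91,-0.08,0],"gripper":0},{"angular":[0,0,0],"delta_pos":[0,0,0],"gripper":0}]';python3 plan.py .5371 -.1301 .155 -12; python3 look.py w30
```

```text
time: 34.35
tool_pos: [0.5373, -0.1318, 0.2183]
tool_rot: [-0.0, 0.778, 0.628, 0.001]
contact_force: [0.5, 0.0, -3.0]
gripper_width: 0.163
n 3 d [-0.0002  0.0017 -0.0633] rv deg [ 0.  -0.1 -0.1]
0 a [0.0, -0.01, -0.01] t [0.02, -0.01, 0.7]
1 a [0.0, -0.01, -0.01] t [0.02, -0.01, 0.7]
2 a [0.0, -0.01, -0.01] t [0.02, -0.01, 0.7]
[ 0.5373 -0.1318  0.2183] [-5.000e-04  7.779e-01  6.284e-01  8.000e-04] [-0.38 -0.12  1.78  0.    1.49 -0.16] [ 0.5  0.  -3. ]
```

View pics/w30.png

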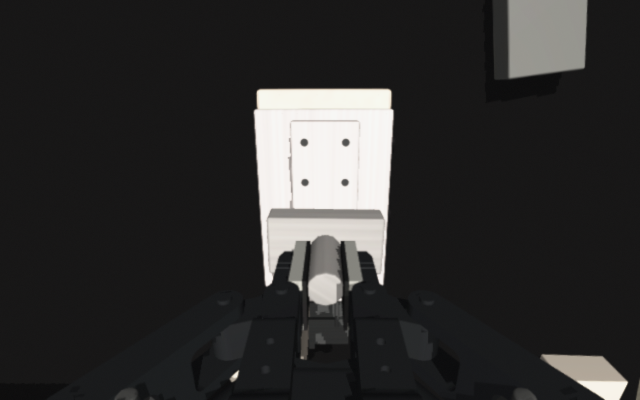

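```bash
python3 -m crank '[{"angular":[0,0,0],"delta_pos":[0.05,0,0.9],"gripper":0},{"angular":[0,0,0],"delta_pos":[0,0,0.7],"gripper":0},{"angular":[0,0,0],"delta_pos":[0,0,0.35],"gripper":0},{"angular":[0,0,0],"delta_pos":[0,0,0.15],"gripper":0},{"angular":[0,0,0],"delta_pos":[0,0,0.1],"gripper":0},{"angular":[0,0,0],"delta_pos":[0,0,0.1],"gripper":0},{"angular":[0,0,0],"delta_pos":[0,0,0.1],"gripper":0},{"angular":[0,0,0],"delta_pos":[0,0,0.1],"gripper":0},{"angular":[0,0,0],"delta_pos":[0,0,0.1],"gripper":0},{"angular":[0,0,0],"delta_pos":[0,0,0.1],"gripper":0}]'; python3 -m crank '[{"angular":[0,0,0],"delta_pos":[0,0,0.07],"gripper":0},{"angular":[0,0,0],"delta_pos":[0,0,0],"gripper":0},{"angular":[0,0,0],"delta_pos":[0,0,0],"gripper":0}]';python3 -c "
from h import *
for i in range(4): print(state()['contact_force'].round(1),state()['tool_pos'].round(4)); grab_frame('wrist')"
```

```text
time: 35.65
tool_pos: [0.5385, -0.1291, 0.1374]
tool_rot: [-0.0, 0.777, 0.629, 0.001]
contact_force: [1.0, -0.2, 0.9]
gripper_width: 0.167
time: 36.02
tool_pos: [0.5382, -0.129, 0.1351]
tool_rot: [-0.0, 0.777, 0.629, 0.001]
contact_force: [1.3, -1.4, -0.9]
gripper_width: 0.161
[ 1.3 -1.4 -0.9] [ 0.5382 -0.129   0.1351]
[ 1.5 -0.9  0.1] [ 0.5382 -0.129   0.1351]
[ 1.2 -0.3 -0.5] [ 0.5382 -0.129   0.1351]
[ 1.1 -0.6 -0.6] [ 0.5382 -0.129   0.1351]
```

Weight is carried; release, rise, and back off so the cameras see.

```bash
python3 -m crank '[{"angular":[0,0,0],"delta_pos":[0,0,0.03],"gripper":0},{"angular":[0,0,0],"delta_pos":[0,0,0],"gripper":0.25},{"angular":[0,0,0],"delta_pos":[0,0,0],"gripper":0.5},{"angular":[0,0,0],"delta_pos":[0,0,-0.4],"gripper":0.5},{"angular":[0,0,0],"delta_pos":[0,0,-1],"gripper":0.5},{"angular":[0,0,0],"delta_pos":[0,0,-1],"gripper":0.5},{"angular":[0,0,0],"delta_pos":[0.5,0,-1],"gripper":0.5},{"angular":[0,0,0],"delta_pos":[1,0,0],"gripper":0.5},{"angular":[0,0,0],"delta_pos":[1,0,0],"gripper":0.5},{"angular":[0,0,0],"delta_pos":[1,-0.2,0],"gripper":0.5},{"angular":[0,0,0],"delta_pos":[1,-0.2,0],"gripper":0.5},{"angular":[0,0,0],"delta_pos":[1,-0.2,0],"gripper":0.5}]';python3 look.py w31;python3 - <<'E'
from h import *
f=grab_frame("scene");print("pointer",landmark_of("scene","pointer"),"mark",landmark_of("scene","mark"))
g=f[170:300,200:360];cv2.imwrite("pics/s31b.png",cv2.resize(g,None,fx=5,fy=5,interpolation=cv2.INTER_CUBIC)[:,:,::-1])
f=f[215:275,212:277];cv2.imwrite("pics/s31.png",np.clip(cv2.resize(f,None,fx=11,fy=11,interpolation=cv2.INTER_CUBIC)[:,:,::-1]*1.3,0,255).astype(np.uint8))
f=grab_frame("top");print("pointer",landmark_of("top","pointer"),"mark",landmark_of("top","mark"))
cv2.imwrite("pics/t31.png",cv2.resize(f[180:260,315:435],None,fx=6,fy=6,interpolation=cv2.INTER_CUBIC)[:,:,::-1])
E
```

```text
time: 37.72
tool_pos: [0.5548, 0.0371, 0.2374]
tool_rot: [-0.0, 0.777, 0.629, 0.001]
contact_force: [-0.0, -0.0, 0.0]
gripper_width: 0.5
[0.5548 0.0371 0.2374] [-4.000e-04  7.771e-01  6.294e-01  1.100e-03] [-0.07 -0.13  1.75  0.    1.52  0.14] [-0. -0.  0.]
pointer [{'pixel': [243.8, 254.1], 'conf': 0.97}] mark [{'pixel': [244.4, 252.6], 'conf': 0.73}]
pointer [{'pixel': [416.4, 228.3], 'conf': 0.67}] mark [{'pixel': [417.4, 230.8], 'conf': 0.48}, {'pixel': [210.6, 204.1], 'conf': 0.31}]
```

View pics/s31.png

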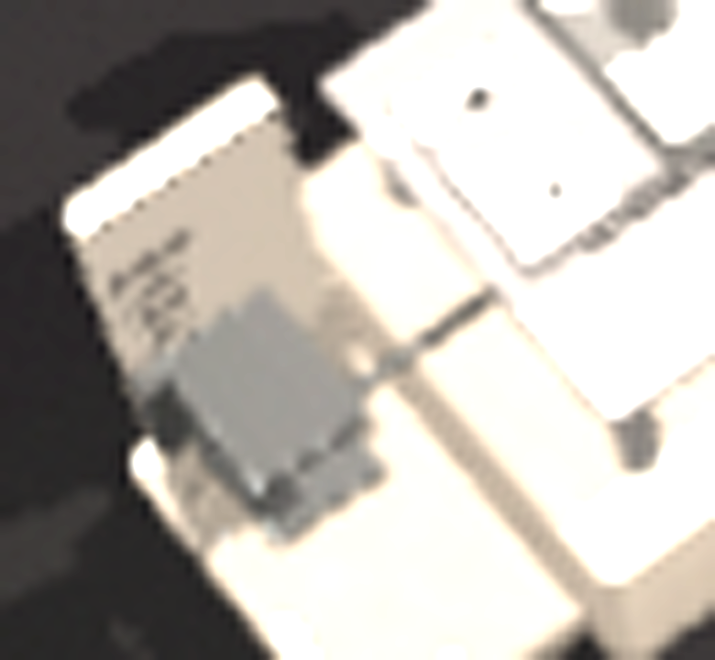

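View pics/s31b.png

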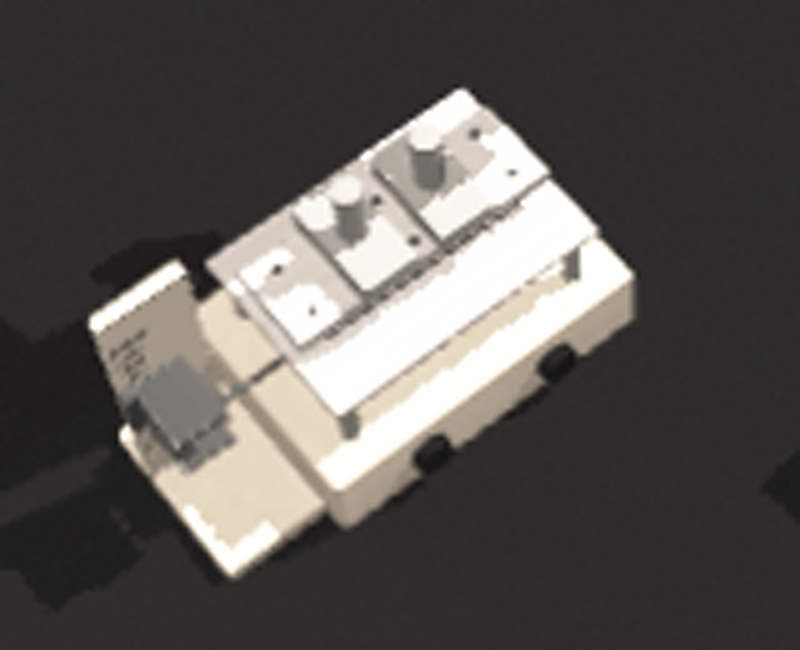

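View pics/t31.png

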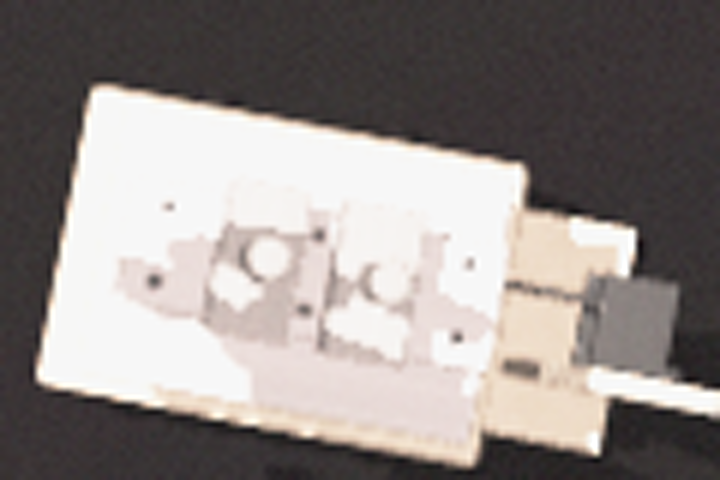

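View pics/w31.png

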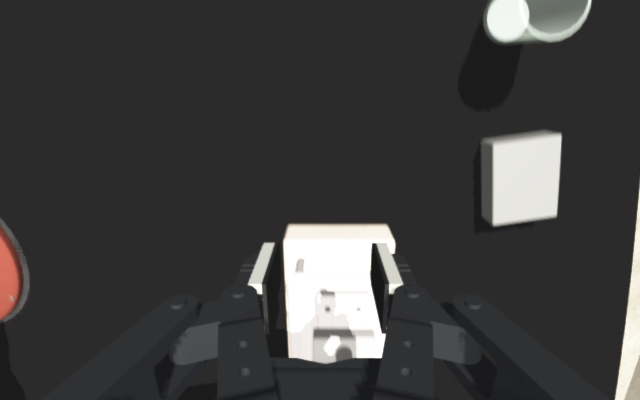

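```bash
python3 - <<'E'
from h import *
P=[];M=[]
for i in range(6):
    grab_frame("scene")
    for n,L in (("pointer",P),("mark",M)):
        r=landmark_of("scene",n)
        if r: L.append(r[0]["pixel"])
print(np.round(P,1).tolist(),np.mean(P,0),"\n",np.round(M,1).tolist(),np.mean(M,0))
a,b=proj("scene",[[.518,-.273,.1],[.518,-.273,.09]]);print("px per 10mm",b-a)
f=grab_frame("top");cv2.imwrite("pics/t32.png",f[:,:,::-1]);print(state()["time"])
E
```

```text
[[244.4, 251.9], [241.7, 254.3], [242.0, 253.4], [245.7, 254.4], [244.0, 253.7], [244.0, 253.3]] [243.63333333 253.5       ] 
 [[246.1, 256.6], [244.3, 253.9], [243.9, 254.8], [278.9, 210.4], [242.4, 254.6], [245.3, 252.5]] [250.15       247.13333333]
px per 10mm [0.61010401 1.86451173]
39.025
```

```bash
python3 -c "
from h import *
print(state()['contact_force'].round(1)); print(job_done())"
```

```text
[-0.4 -0.5 -0.4]
the job is handed in; nothing more can be done
None
```

The job is handed in at about 39 s. The last checks put the pointer between the fork's prongs, about 5 mm above the mark.

**What I did:**
- I took the plate from the rack, laid it flat on the bench and let go.
- I picked it up again by its long sides and set it on the seat. Its centre measured within about 2 mm of the platform's, and it lies along the seat to within 0.3°.
- I set two ballast blocks on it, one after the other, about 45 mm apart along the plate.
- The third block stays standing on the bench.

**Last checks:**
- **Sinking:** each block lowered the platform by about 14 mm. That puts the pointer near 94 mm, with the rod going under the upper prong in the scene picture.
- **Pointer against mark:** over six fresh pictures the networks put the pointer 1 pixel (about 5 mm, ±3 mm) above the mark. I left out one clearly wrong mark detection. The limit is 9.5 mm. My own estimate of the mark is less certain, 89 to 96 mm high.
- **Robot:** it was clear of everything, and the force reading was about zero.

**What disagreed or went wrong:**
- **Fingertip position:** the fingertips stood about 21 mm behind the TCP, not 17 mm ahead of it. The first grasp therefore closed on nothing above the plate.
- **Fingertip contact:** while lowering for the second grasp of the plate, the wrist force briefly reached about 45 N upwards (about 52 N in all). I took this to be the fingertips on the bench, though it could have been the plate's edge. The wrist limit is 120 N, and the 40 N limit applies to the arm and gripper body.

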